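# Reset a ratchet tilt plate and set it to its second notch

## Task

The tilting plate with the tube corner on it stands too steep. Take it by its red handle bar, lift it past its top notch until the trip dog throws the pawl, let it all the way down flat, then raise it again and leave it resting on the pawl in the second notch from the bottom (20 degrees). Do not let the plate drop, do not force it against its stop or its pawl, and leave the loose pieces beside it alone.

Things in the scene. Friction and masses are not known exactly. Their poses are not given: they have to be found in the camera images.
- hinge (a point): Middle of the hinge axis of the tilting plate. Its steel bed, 300 x 380 x 10 mm, is bolted to the table; the axis is level, 70 mm above the table, along this frame's y. x points from the handle side to the hinge (away from the robot at yaw 0), z up; its yaw is the unit's yaw.
- handle (a point): Middle of the round red handle bar on the plate's free edge, on the bar's axis, moving with the plate. Bar 16 mm thick, 150 mm long, parallel to the hinge axis, 240 mm from it; 10 mm wide arms 69 mm either side of the middle; 37 mm free between bar and plate edge. Can be pinched from above at any tilt, gripper opened about 45 mm; the bar turns between the fingers as the plate tilts.
- plate (a joint): Tilt q (rad) of the perforated aluminium plate, 190 x 260 x 6 mm, 0.7 to 1.1 kg with the tube corner clamped on it. 0 = flat on its rest posts; grows as the handle rises. The bar is 0.24 cos(q) from the hinge axis towards the handle side, 0.24 sin(q) above it. Ratchet notches hold it at 0.18, 0.35, 0.53, 0.70, 0.88; it starts in one of the upper three. Lifting at the bar takes 3 to 6 N when low.
- pawl_pivot (a point): Pivot of the brass-weighted steel pawl on the yellow cheek (left, +y side); the pawl rides on the plate's toothed quadrant. Raising is free. To enter a notch, raise the plate 0.05 to 0.13 rad past it and let it down until the pawl carries it. A thrown pawl tips back and stays off as the plate comes down; a pin sets it again over the last 0.3 rad down to flat, by the plate's weight.
- stop_pin (a point): Rubber-sleeved stop pin on the cheek. An orange trip dog on the quadrant, set differently from day to day, throws the pawl when the plate is lifted to somewhere between 1.09 and 1.47 rad; the pawl needs about 0.3 s to fall clear. About 0.02 rad further the dog meets this stop: lifting force at the bar, under 3 N before, then climbs steeply, 2 N or more per mm.
- cheek: Yellow side cheek, 8 mm steel, 125 mm long, up to 200 mm above the table, 175 mm to the left (+y) of the unit's middle; origin on the hinge axis in the middle of the unit, axes as hinge. It carries pawl and stop, which must not be loaded beyond 40 N: about 16 N up at the bar against the stop, or 8 N down at the bar against the pawl.
- offcut: Loose square-tube offcut, 120 x 40 x 40 mm, lying on the table; origin under its middle.
- pin: Loose steel locating bolt, 34 mm wide, 66 mm tall, standing on the table; origin under its middle.
- collar: Loose brass collar, 68 mm across, 30 mm tall; origin under its middle.
- angle_stop: Loose blue angle stop, 100 x 50 mm foot, 60 mm tall; origin under its foot.

How it is judged:
By the outcome, as a careful person would: the job done as asked, in the order asked, and still so for the second after the job is handed in, with the robot touching nothing.
It also fails if it takes over 72 s, if anything falls off the work surface, if the arm or the gripper's body presses on something with over 40 N, if the wrist force passes 120 N, or if a joint passes its speed limit or range.

## Robot

A 6-joint arm with a two-finger parallel gripper is mounted at the origin on the work surface. World frame = base frame: x ahead of the robot, y to its left, z up, the work surface at z = 0. Lengths are in m, angles in rad, forces in N, time in s.
With the tool pointing down it reaches from about 0.325 to 0.875 m from the base axis. Payload 4.4 kg.
Tool frame: the origin (TCP) lies midway between the tips of the shut fingers; the grasp point (between the pads) lies 19 mm behind it; y points along the fingers, x is the direction in which the jaws open and shut, and the axes are right-handed (so a half turn about y gives the same grasp; the last joint's range is limited). The gripper opens to 85 mm and grips with 20 to 120 N. Pads are 22 mm wide; open, the fingers measure 114 mm over their backs; the gripper's body (76 mm by 85 mm) begins 54 mm behind the grasp point. The pads swing forward as they close: fully open they stand 13 mm farther back than shut.
Start: joints at [1.069, 0.207, 1.542, -0, 1.393, -0.15], TCP at [0.198, 0.54, 0.207] pointing down, gripper open.
Joint ranges: [-2.73, 2.73], [-0.86, 2.22], [0.23, 2.46], [-1.11, 4.25], [0.08, 2.63], [-2.82, 2.82]. Speed limits (rad/s): [2.79, 2.79, 3.14, 3.14, 3.14, 3.14].

## Interface

Orientations are given as a unit quaternion [x, y, z, w].
In Python, from rig import ctrl gives the robot as it stands. The module is installed in compiled form; this text tells all that it offers.
- The arm moves only by the tool send_rows, never from a script. Its argument "targets" is a list of rows, each an object with "linear": the shift along the world's x, y, z in mm, a list of three; "spin": the turn about the world's z in degrees. In form: [{"linear": [dx, dy, dz], "spin": spin}, ...]. A call has 1 to 5 rows; each row shifts and turns the commanded pose from where the row before left it; what a row does not reach is not made up. A row lasts 1/8 s, in which the tool goes at most 62.5 mm and 10.7 degrees, less where a joint would pass 70% of its speed; a pose out of reach is approached as far as the arm can. A call with a gripper value outside its range is refused whole. "fingers" is the finger opening in mm, from 0 to 85.4, set as the call begins (left out, the last holds). The fingers move at their own pace and stop on an object; the grip force is fixed at half the most. Time passes only in rows, so rows that do not move let the fingers close. It gives the time, the measured TCP pose, the force and the opening at its end, in the units of the state.
- ctrl.observe(): the state, without advancing time (a new reading comes with each control period).
- ctrl.capture(name): name is "scene" or "top"; returns a dict with "pixels" (400x640x3 uint8, blue, green, red), "depth" (400x640 float32, m along the optical axis (not along the pixel's ray), 0 where there is no reading), "mtx" (3x3 intrinsics, pixels), "dist" ([k1, k2, p1, p2, k3] as OpenCV has them; the pictures are not rectified), "extrinsics" (4x4, takes a point from camera to world coordinates). Camera axes: x right, y up, looking along -z (the intrinsics and any distortion apply to the point x, -y, -z); pixel columns grow to the right and rows downward; lengths in m; the calibration is good to about 2 mm. A picture is of the moment at which its call begins.
- ctrl.sign_off(): hands the job in, once; it reports no verdict.
Trained networks look in the newest picture that a camera, given by its name, has taken for a name from the list of things; names that differ only in an ending like _2 or _b are one class to them, and where a whole thing is asked for, a point or a joint stands for the part that bears it (a point fixed in the world has none). Each returns a list of dicts, best first, with "p" (0 to 1); they miss things now and then, are a little off and sometimes report something else, mostly with a low value. They report only what shows in the picture. A call takes as long as a camera call.
- ctrl.boxes_of(camera, query): "xy" ([column, row] in pixels, amid what is visible of it).
- ctrl.masks_of(camera, query): "mask" (400x640 bool, what is visible of it) and "xy" ([column, row] in pixels, amid what is visible of it).
The state is a dict: "time_s": time; "joints": joint angles; "dq": joint speeds; "joint_efforts": joint torques, N m; "tcp_pos": TCP position; "eef_rot": TCP orientation; "wrist_force": force on the tool from outside, world axes, zero at the start; "moment": the same for the moment, N m; "width": finger opening in m.
Only numpy, scipy, OpenCV 4.12 (cv2) and the standard library are available. Lean on these libraries where they do the work, as an engineer would, in place of code of your own. Each camera call takes 0.05 s, during which the arm holds its last target.

## Working session

There is one attempt and no reset: what is moved stays moved. The work goes in short steps, Python scripts to look and compute and a tool call to move; the robot and the scene stay as the last step left them, time stands still between calls to the robot, and variables do not carry over. Pictures are saved under pics/ and viewed, and the job is handed in when it is done.

Besides the shell and the picture viewer there is one more tool, called after "Call:" in YAML: its name, and indented under it one key for each argument. send_rows: Moves the arm, as the interface text tells. Its arguments: {"type":"object","properties":{"targets":{"type":"array","items":{"type":"object","properties":{"linear":{"type":"array","items":{"type":"number"}},"spin":{"type":"number"}}}},"fingers":{"type":"number"}},"required":["targets"]}

```bash
mkdir -p pics; cat > h.py <<'E'
import numpy as np, cv2
from rig import ctrl
def shot(n,f):
    c=ctrl.capture(n); cv2.imwrite('pics/'+f,c['pixels']); np.savez('/tmp/'+n+'.npz',**c); return c
def world(c,u,v,d=None):
    if d is None:
        w=c['depth'][int(v)-1:int(v)+2,int(u)-1:int(u)+2]; w=w[w>0]; d=np.median(w) if len(w) else np.nan
    p=cv2.undistortPoints(np.array([[[u,v]]],float),np.array(c['mtx']),np.array(c['dist']))[0,0]
    return (c['extrinsics']@np.array([p[0]*d,-p[1]*d,-d,1]))[:3]
def project(c,P):
    q=np.linalg.inv(c['extrinsics'])@np.array([*P,1]); x=np.array([[q[0],-q[1],-q[2]]])
    return cv2.projectPoints(x,np.zeros(3),np.zeros(3),np.array(c['mtx']),np.array(c['dist']))[0].ravel()
E
python3 - <<'E'
from h import *
s=ctrl.observe(); print(s)
for n in('scene','top'):
    c=shot(n,n+'0.png'); print(n,c['extrinsics'].round(3).tolist())
    for q in['handle','plate','pawl_pivot','stop_pin','cheek','offcut','pin','collar','angle_stop','hinge']:
        try:
            for b in ctrl.boxes_of(n,q)[:2]: print(q,round(b['p'],2),np.round(b['xy']),world(c,*b['xy']).round(3))
        except Exception as e: print(q,e)
E
```

```text
{'time_s': 0.0, 'joints': array([ 1.06850344e+00,  2.07424826e-01,  1.54300445e+00, -5.66641125e-06,
        1.39348996e+00, -1.50508471e-01]), 'dq': array([ 9.22682764e-04,  1.47213451e-03, -4.43892957e-04,  1.45691137e-03,
        9.98546169e-05, -4.49992083e-05]), 'joint_efforts': array([-2.70804749e-04, -3.83053100e+01, -2.91590238e+01, -2.50984713e-04,
        1.07959681e-02, -8.91920308e-06]), 'tcp_pos': array([0.19774128, 0.53904221, 0.20599914]), 'eef_rot': array([ 0.58014434,  0.40405554, -0.40552866, -0.57941192]), 'wrist_force': array([ 0.47534418, -0.1700204 , -0.71013332]), 'moment': array([ 0.00881537, -0.07265518, -0.00855557]), 'width': 0.08542862646366133}
scene [[0.164, -0.718, 0.676, 1.32], [0.986, 0.13, -0.101, -0.099], [-0.016, 0.684, 0.73, 0.934], [0.0, 0.0, 0.0, 1.0]]
handle 0.75 [284. 218.] [ 0.604 -0.065  0.119]
plate 0.51 [191. 232.] [ 0.5   -0.31  -0.002]
pawl_pivot 0.65 [350. 239.] [0.609 0.1   0.009]
stop_pin 0.83 [352. 234.] [0.594 0.108 0.01 ]
cheek 0.63 [351. 233.] [0.59  0.104 0.01 ]
offcut 0.86 [190. 200.] [ 0.419 -0.307  0.036]
pin 0.8 [382. 251.] [
[... 266 characters left out ...]
1, -0.129, 0.421], [-1.0, 0.021, -0.001, 0.023], [0.002, 0.129, 0.992, 1.287], [0.0, 0.0, 0.0, 1.0]]
handle 0.79 [352. 194.] [ 0.599 -0.067  0.124]
plate 0.93 [350. 195.] [ 0.594 -0.06   0.127]
plate 0.23 [344. 202.] [ 0.575 -0.043  0.14 ]
pawl_pivot 0.69 [440. 229.] [ 0.518 -0.337 -0.001]
pawl_pivot 0.61 [302. 153.] [0.683 0.069 0.227]
stop_pin 0.89 [298. 150.] [0.689 0.077 0.228]
stop_pin 0.17 [347. 203.] [ 0.57  -0.052  0.142]
cheek 0.77 [302. 151.] [0.689 0.068 0.228]
cheek 0.72 [431. 231.] [ 0.512 -0.312 -0.002]
offcut 0.86 [434. 271.] [ 0.395 -0.309  0.04 ]
offcut 0.46 [256. 220.] [0.531 0.209 0.011]
pin 0.45 [272. 175.] [0.656 0.158 0.067]
hinge 0.96 [345. 202.] [ 0.572 -0.046  0.141]
```

```bash
python3 - <<'E'
import cv2
a=cv2.imread('pics/scene0.png')[130:310,130:430]; cv2.imwrite('pics/s0c.png',cv2.resize(a,None,fx=2.6,fy=2.6))
a=cv2.imread('pics/top0.png')[110:310,220:480]; cv2.imwrite('pics/t0c.png',cv2.resize(a,None,fx=3,fy=3))
E
```

```text
(no output)
```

View pics/s0c.png

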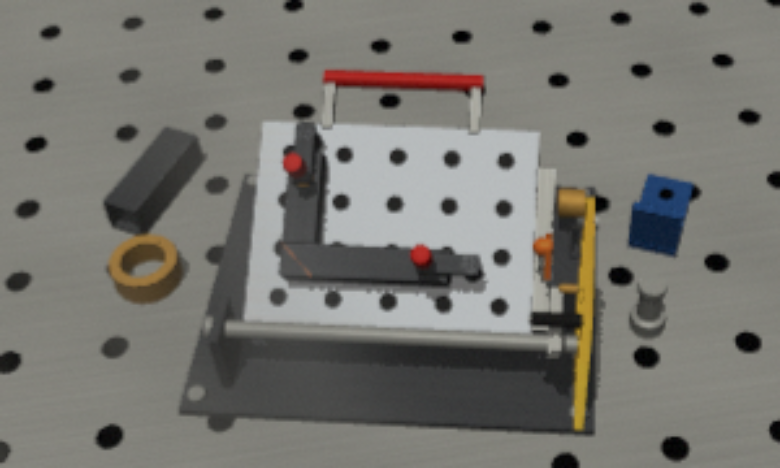

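View pics/t0c.png

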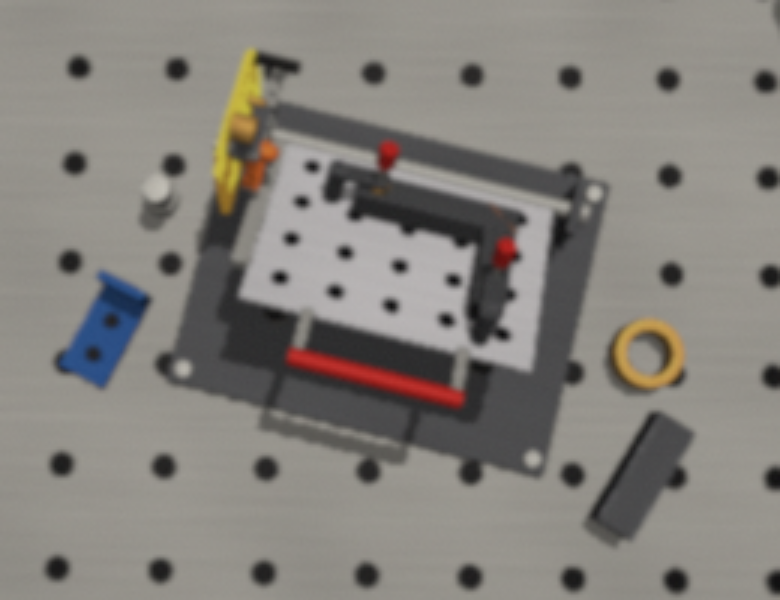

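The handle bar runs (290,355)–(465,398) in the top crop, i.e. about (317,228)–(375,243) px. The unit is yawed a little, and the cheek is on the upper left. Next I measure the bar, the plate plane and the hinge axis.

```bash
cat >> h.py <<'E'
def cloud(c):
    d=c['depth']; v,u=np.mgrid[0:400,0:640]
    p=cv2.undistortPoints(np.stack([u,v],-1).reshape(-1,1,2).astype(float),np.array(c['mtx']),np.array(c['dist'])).reshape(400,640,2)
    P=np.stack([p[...,0]*d,-p[...,1]*d,-d],-1)
    return P@c['extrinsics'][:3,:3].T+c['extrinsics'][:3,3]
def bar(c):
    h=cv2.cvtColor(c['pixels'],cv2.COLOR_BGR2HSV)
    m=(((h[...,0]<8)|(h[...,0]>172))&(h[...,1]>150)&(h[...,2]>70)).astype(np.uint8)
    n,l,st,ce=cv2.connectedComponentsWithStats(m)
    i=1+np.argmax(st[1:,4]); return (l==i)&(c['depth']>0)
E
python3 - <<'E'
from h import *
for n in('scene','top'):
    c=dict(np.load(f'/tmp/{n}.npz')); W=cloud(c)
    m=cv2.erode(bar(c).astype(np.uint8),np.ones((3,3)))>0
    if m.sum()<20:m=bar(c)
    P=W[m]; med=np.median(P,0); P=P[np.linalg.norm(P-med,axis=1)<.1]
    e=np.linalg.svd(P-P.mean(0))[2][0]; t=(P-P.mean(0))@e
    print(n,'bar',len(P),P.mean(0).round(4),e.round(3),'ends',(P.mean(0)+np.outer([t.min(),t.max()],e)).round(3).tolist())
    v=-(c['extrinsics'][:3,2]);
    cam=c['extrinsics'][:3,3]; r=P.mean(0)-cam; r/=np.linalg.norm(r); print('axis pt',(P.mean(0)+.0065*r).round(4))
    # plate: bright low saturation near
    h=cv2.cvtColor(c['pixels'],cv2.COLOR_BGR2HSV)
    m=(h[...,1]<30)&(h[...,2]>150)&(W[...,2]>.08)&(W[...,2]<.3)
    Q=W[m]; Q=Q[np.linalg.norm(Q-[.6,-.07,.13],axis=1)<.2]
    for _ in range(5):
        o=Q.mean(0); nn=np.linalg.svd(Q-o,full_matrices=False)[2][2]; nn*=np.sign(nn[2]); Q=Q[abs((Q-o)@nn)<.006]
    print('plate',len(Q),o.round(4),nn.round(3),'tilt',np.arccos(nn[2]).round(3),'yaw',np.degrees(np.arctan2(-nn[1],-nn[0])).round(1))
E
```

```text
scene bar 303 [ 0.5041 -0.6793  0.0284] [ 0.964 -0.261 -0.049] ends [[0.454, -0.666, 0.031], [0.546, -0.69, 0.026]]
axis pt [ 0.5001 -0.6821  0.024 ]
plate 5433 [ 0.592  -0.0524  0.1284] [ 0.479 -0.115  0.87 ] tilt 0.515 yaw 166.5
top bar 228 [ 0.4817 -0.0424  0.1961] [-0.23  -0.973 -0.004] ends [[0.498, 0.027, 0.196], [0.465, -0.114, 0.196]]
axis pt [ 0.482  -0.0428  0.1896]
plate 3084 [ 0.5832 -0.054   0.1345] [ 0.48  -0.114  0.87 ] tilt 0.516 yaw 166.7
```

```bash
python3 - <<'E'
from h import *
c=dict(np.load('/tmp/scene.npz')); W=cloud(c)
h=cv2.cvtColor(c['pixels'],cv2.COLOR_BGR2HSV)
m=(((h[...,0]<8)|(h[...,0]>172))&(h[...,1]>130)&(h[...,2]>70)&(W[...,2]>.15)&(abs(W[...,1])<.25)&(W[...,0]<.53))
P=W[m]; t=P@np.array([.23,.973,0]); cam=c['extrinsics'][:3,3]
P=P[abs(P[:,2]-np.median(P[:,2]))<.02]
r=P.mean(0)-cam; r/=np.linalg.norm(r); e=np.linalg.svd(P-P.mean(0))[2][0]
print(len(P),P.mean(0).round(4),(P.mean(0)+.0065*r).round(4),e.round(3),np.ptp(P@e))
print('mid of ends',((P[np.argmin(P@e)]+P[np.argmax(P@e)])/2).round(4))
# shaft: crop (225,327)-(560,343)
for u,v in[(230,328),(300,333),(400,336),(500,340),(550,343),(590,330),(585,420)]:
    print(u,v,world(c,130+u/2.6,130+v/2.6).round(4))
for n in('scene','top'):
    c=dict(np.load(f'/tmp/{n}.npz')); print(n,[project(c,p).round(0).tolist() for p in([.684,-.091,.07],[.482,-.043,.191],[.725,.079,.07],[.725,.079,.2])])
E
```

```text
330 [ 0.4839 -0.044   0.1937] [ 0.479  -0.0437  0.1894] [ 0.231  0.973 -0.003] 0.14803788772214307
mid of ends [ 0.482  -0.0436  0.1932]
230 328 [ 0.6556 -0.2275  0.0763]
300 333 [ 0.6701 -0.1663  0.0737]
400 336 [ 0.6907 -0.0786  0.0759]
500 340 [0.7094 0.0082 0.0743]
550 343 [0.7601 0.0412 0.1312]
590 330 [0.7717 0.0709 0.1577]
585 420 [0.765  0.0756 0.0121]
scene [[278.0, 259.0], [285.0, 161.0], [354.0, 263.0], [357.0, 226.0]]
top [[360.0, 167.0], [345.0, 235.0], [301.0, 152.0], [299.0, 139.0]]
```

```bash
cat >> h.py <<'E'
from scipy.spatial.transform import Rotation as R
ux=np.array([.9728,-.2317,0]); uy=np.array([.2317,.9728,0]); H=np.array([.6835,-.0915,.07])
def B(q): return H-.24*np.cos(q)*ux+np.array([0,0,.24*np.sin(q)])
def st():
    s=ctrl.observe(); M=R.from_quat(s['eef_rot']).as_matrix(); p=s['tcp_pos']; g=p-.019*M[:,1]
    q=np.arctan2(g[2]-.07,(H-g)@ux); f=s['wrist_force']; tan=np.sin(q)*ux+np.array([0,0,np.cos(q)]); rad=-np.cos(q)*ux+np.array([0,0,np.sin(q)])
    print('t%.2f'%s['time_s'],'tcp',(p*1e3).round(1),'w%.1f'%(s['width']*1e3),'toolx yaw %.2f'%np.degrees(np.arctan2(M[1,0],M[0,0])),'q%.3f r%.1f lat%.1f'%(q,1e3*np.hypot((H-g)@ux,g[2]-.07),1e3*(g-H)@uy),'F',f.round(1),'tan%.1f rad%.1f'%(f@tan,f@rad)); return s
E
python3 - <<'E'
from h import *
s=st(); print(R.from_quat(s['eef_rot']).as_matrix().round(3)); print(B(.525),s['joints'])
E
```

```text
t1.10 tcp [198.1 539.8 207.2] w85.5 toolx yaw 69.84 q0.247 r637.9 lat501.6 F [-0.1  0.3  0.3] tan0.2 rad0.2
[[ 0.345 -0.    -0.939]
 [ 0.939 -0.     0.345]
 [-0.    -1.     0.   ]]
[ 0.48147109 -0.04338107  0.19029112] [ 1.06853285e+00  2.06601257e-01  1.54152191e+00  1.82230656e-05
  1.39352700e+00 -1.50493973e-01]
```

Call:
send_rows:
  targets:
    - {"linear": [19,-39,10],"spin": -5.5}
    - {"linear": [19,-39,10],"spin": -5.5}
    - {"linear": [19,-39,10],"spin": -5.5}
    - {"linear": [19,-39,10],"spin": -5.5}
    - {"linear": [19,-39,10],"spin": -5.5}
  fingers: 45

```text
time_s: 1.72
tcp_pos: [0.2937, 0.3435, 0.2577]
eef_rot: [-0.66, -0.255, 0.254, 0.66]
wrist_force: [0.5, 0.8, 0.0]
width: 0.0451
```

Call:
send_rows:
  targets:
    - {"linear": [19,-39,5],"spin": -5.5}
    - {"linear": [19,-39,5],"spin": -5.5}
    - {"linear": [19,-39,5],"spin": -5.5}
    - {"linear": [19,-39,5],"spin": -5.5}
    - {"linear": [19,-39,5],"spin": -5.5}

```text
time_s: 2.35
tcp_pos: [0.3886, 0.1485, 0.2826]
eef_rot: [-0.701, -0.091, 0.09, 0.701]
wrist_force: [0.2, 0.6, -0.3]
width: 0.045
```

Call:
send_rows:
  targets:
    - {"linear": [19,-39,0],"spin": -5.5}
    - {"linear": [19,-39,0],"spin": -5.5}
    - {"linear": [19,-39,0],"spin": -5.5}
    - {"linear": [19,-39,0],"spin": -5.5}
    - {"linear": [19,-39,0],"spin": -6.2}

```text
time_s: 2.98
tcp_pos: [0.4837, -0.0466, 0.2824]
eef_rot: [-0.702, 0.083, -0.084, 0.702]
wrist_force: [0.3, 0.4, 0.2]
width: 0.0453
```

Call:
send_rows:
  targets:
    - {"linear": [0,0,0],"spin": 0}
    - {"linear": [0,0,0],"spin": 0}

```text
time_s: 3.22
tcp_pos: [0.4828, -0.0449, 0.282]
eef_rot: [-0.702, 0.082, -0.082, 0.703]
wrist_force: [0.1, -0.4, -0.1]
width: 0.0449
```

```bash
python3 - <<'E'
from h import *
s=st(); print((1e3*(B(.525)-s['tcp_pos'])).round(1))
E
```

```text
t3.23 tcp [482.8 -44.9 282. ] w44.9 toolx yaw -13.34 q0.843 r309.5 lat-1.2 F [ 0.1 -0.4 -0.1] tan0.1 rad-0.2
[ -1.4   1.5 -91.7]
```

Call:
send_rows:
  targets:
    - {"linear": [-1.5,1.5,-30]}
    - {"linear": [0,0,-30]}
    - {"linear": [0,0,-20]}
    - {"linear": [0,0,-15]}
    - {"linear": [0,0,-15]}

```text
$.targets[0]: bad value
```

```bash
python3 - <<'E'
from h import *
st()
for n in('scene','top'): shot(n,n+'1.png')
a=cv2.imread('pics/scene1.png')[110:290,180:420]; b=cv2.imread('pics/top1.png')[110:290,260:460]
cv2.imwrite('pics/c1.png',cv2.resize(np.hstack([a,b]),None,fx=1.8,fy=1.8))
E
```

```text
t3.23 tcp [482.8 -44.9 282. ] w44.9 toolx yaw -13.34 q0.843 r309.5 lat-1.2 F [ 0.1 -0.4 -0.1] tan0.1 rad-0.2
```

View pics/c1.png

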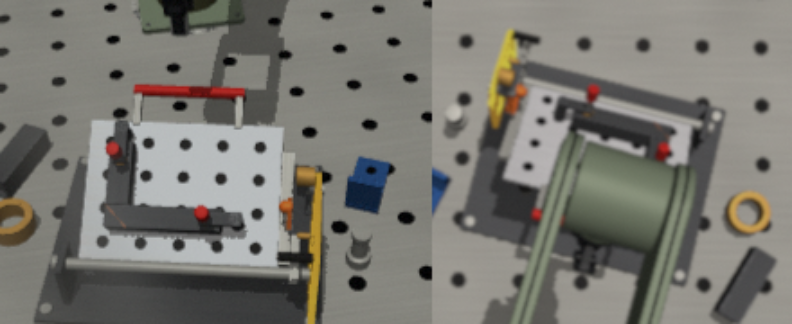

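Call:
send_rows:
  targets:
    - {"linear": [-1.5,1.5,-30],"spin": 0}
    - {"linear": [0,0,-30],"spin": 0}
    - {"linear": [0,0,-20],"spin": 0}
    - {"linear": [0,0,-15],"spin": 0}
    - {"linear": [0,0,-15],"spin": 0}

```text
time_s: 3.95
tcp_pos: [0.4819, -0.0432, 0.172]
eef_rot: [0.702, -0.081, 0.082, -0.702]
wrist_force: [0.3, 0.0, -0.2]
width: 0.0448
```

```bash
python3 - <<'E'
from h import *
st()
for n in('scene','top'): shot(n,n+'1.png')
a=cv2.imread('pics/scene1.png')[110:290,180:420]; b=cv2.imread('pics/top1.png')[110:290,260:460]
cv2.imwrite('pics/c2.png',cv2.resize(np.hstack([a,b]),None,fx=1.8,fy=1.8))
E
```

```text
t3.95 tcp [481.9 -43.2 172. ] w44.8 toolx yaw -13.29 q0.528 r240.0 lat0.3 F [ 0.3  0.  -0.2] tan-0.1 rad-0.3
```

View pics/c2.png

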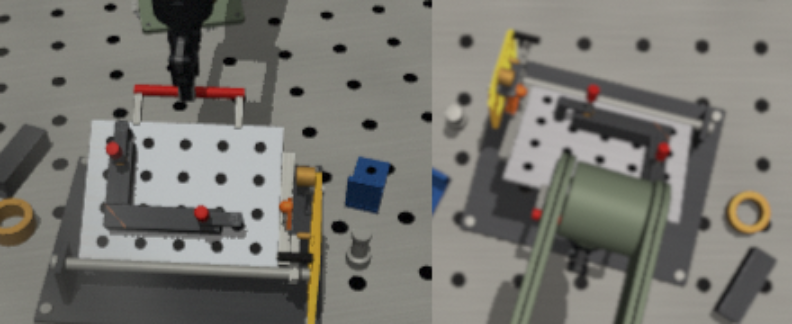

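The fingers straddle the bar at (188,92) in the scene crop, near its middle. I close now.

Call:
send_rows:
  targets:
    - {"linear": [0,0,0],"spin": 0}
    - {"linear": [0,0,0],"spin": 0}
    - {"linear": [0,0,0],"spin": 0}
    - {"linear": [0,0,0],"spin": 0}
  fingers: 10

```text
time_s: 4.55
tcp_pos: [0.4819, -0.0438, 0.1725]
eef_rot: [0.702, -0.082, 0.083, -0.702]
wrist_force: [0.8, 0.4, 0.1]
width: 0.0102
```

```bash
python3 - <<'E'
from h import *
st()
# row table: displacement per step along arc
qs=np.array([.53,.60,.67,.74,.81,.88,.94,1.0,1.05,1.10,1.14,1.18,1.22,1.26,1.30,1.34,1.38,1.42,1.46])
for a,b in zip(qs[:-1],qs[1:]): print(a,b,(1e3*(B(b)-B(a))).round(1))
E
```

```text
t4.55 tcp [481.9 -43.8 172.5] w10.2 toolx yaw -13.36 q0.530 r240.2 lat-0.3 F [0.8 0.4 0.1] tan0.4 rad-0.5
0.53 0.6 [ 8.7 -2.1 14.2]
0.6 0.67 [ 9.7 -2.3 13.5]
0.67 0.74 [10.6 -2.5 12.8]
0.74 0.81 [11.4 -2.7 12. ]
0.81 0.88 [12.2 -2.9 11.1]
0.88 0.94 [11.1 -2.6  8.8]
0.94 1.0 [11.6 -2.8  8.1]
1.0 1.05 [10.  -2.4  6.2]
1.05 1.1 [10.3 -2.4  5.7]
1.1 1.14 [ 8.4 -2.   4.2]
1.14 1.18 [ 8.6 -2.   3.8]
1.18 1.22 [ 8.7 -2.1  3.5]
1.22 1.26 [ 8.8 -2.1  3.1]
1.26 1.3 [ 8.9 -2.1  2.8]
1.3 1.34 [ 9.  -2.2  2.4]
1.34 1.38 [ 9.1 -2.2  2. ]
1.38 1.42 [ 9.2 -2.2  1.6]
1.42 1.46 [ 9.3 -2.2  1.3]
```

Opening 10.2 mm is less than the 16 mm bar, so I look for where the bar is.

```bash
python3 - <<'E'
from h import *
for n in('scene','top'): shot(n,n+'3.png')
a=cv2.imread('pics/scene3.png')[110:190,220:340]
cv2.imwrite('pics/c3.png',cv2.resize(a,None,fx=6,fy=6,interpolation=cv2.INTER_CUBIC))
c=dict(np.load('/tmp/scene.npz')); s=st()
M=R.from_quat(s['eef_rot']).as_matrix()
print('tcp px',project(c,s['tcp_pos']),'grasp',project(c,s['tcp_pos']-.019*M[:,1]),'B',project(c,B(.53)))
W=cloud(c)
h=cv2.cvtColor(c['pixels'],cv2.COLOR_BGR2HSV)
m=(((h[...,0]<8)|(h[...,0]>172))&(h[...,1]>130)&(h[...,2]>70)&(W[...,2]>.15)&(abs(W[...,1])<.25)&(W[...,0]<.53))
P=W[m]; print(len(P),np.median(P,0))
t=P@uy
for a in np.arange(-.01,.16,.02)-.1:
    k=(t>a)&(t<a+.02); 
    if k.sum()>3: print(a.round(3),k.sum(),P[k].mean(0).round(4),(P[k]@ux).mean().round(4))
E
```

```text
t4.65 tcp [481.7 -43.8 172.3] w10.0 toolx yaw -13.36 q0.530 r240.2 lat-0.3 F [-0.2 -0.1  0.1] tan0.0 rad0.2
tcp px [285.27398128 166.25615276] grasp [284.79084012 160.48770817] B [284.91627257 160.56480907]
274 [ 0.48362951 -0.05131303  0.19413497]
-0.01 29 [ 0.4682 -0.1086  0.1947] 0.4806
0.01 47 [ 0.4722 -0.0924  0.1938] 0.4808
0.03 39 [ 0.4775 -0.0731  0.1937] 0.4814
0.05 22 [ 0.4817 -0.0587  0.1924] 0.4822
```

View pics/c3.png

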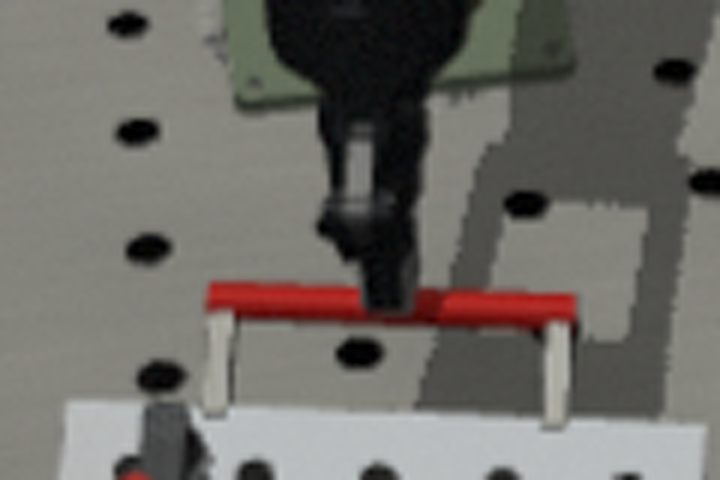

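```bash
python3 - <<'E'
from h import *
c=dict(np.load('/tmp/scene.npz')); W=cloud(c)
for v in range(140,168,2): print(v,[ (u,*(1e3*W[v,u]).round(0).astype(int).tolist()) for u in(276,280,283,285,287)])
c=dict(np.load('/tmp/top.npz')); W=cloud(c); print('top px tcp',project(c,[.4819,-.0438,.172]))
a=c['pixels'][170:270,290:400]; cv2.imwrite('pics/t3.png',cv2.resize(a,None,fx=6,fy=6,interpolation=cv2.INTER_CUBIC))
E
```

```text
140 [(276, 499, -61, 271), (280, 529, -54, 294), (283, 506, -46, 275), (285, 494, -40, 264), (287, 499, -36, 268)]
142 [(276, 521, -62, 284), (280, 533, -54, 292), (283, 503, -46, 266), (285, 504, -41, 266), (287, 500, -36, 263)]
144 [(276, 541, -64, 294), (280, 540, -55, 293), (283, 543, -49, 294), (285, 535, -44, 287), (287, 504, -37, 260)]
146 [(276, 541, -64, 289), (280, 543, -56, 289), (283, 545, -49, 290), (285, 541, -45, 286), (287, 502, -37, 253)]
148 [(276, 537, -64, 280), (280, 539, -56, 280), (283, 544, -49, 283), (285, 539, -45, 279), (287, 503, -38, 247)]
150 [(276, 532, -65, 270), (280, 531, -56, 268), (283, 533, -49, 268), (285, 535, -45, 269), (287, 513, -39, 250)]
152 [(276, 522, -65, 255), (280, 515, -55, 249), (283, 518, -49, 250), (285, 526, -45, 256), (287, 516, -39, 246)]
154 [(276, 227, -53, -3), (280, 491, -54, 222), (283, 499, -48, 228), (285, 498, -43, 226), (287, 520, -40, 244)]
156 [(276, 237, -54, -2), (280, 490, -55, 215), (283, 499, -48, 221), (285, 501, -44, 222), (287, 492, -38, 214)]
158 [(276, 472, -64, 194), (280, 492, -55, 210), (283, 498, -49, 214), (285, 499, -44, 215), (287, 491, -39, 207)]
160 [(276, 482, -65, 196), (280, 487, -56, 200), (283, 496, -49, 206), (285, 499, -44, 208), (287, 496, -39, 205)]
162 [(276, 482, -65, 190), (280, 484, -56, 190), (283, 491, -49, 195), (285, 495, -44, 198), (287, 497, -40, 199)]
164 [(276, 273, -58, -3), (280, 484, -56, 184), (283, 486, -49, 185), (285, 486, -44, 184), (287, 490, -40, 187)]
166 [(276, 283, -59, -3), (280, 286, -47, -1), (283, 288, -38, -1), (285, 286, -32, -4), (287, 293, -26, 1)]
top px tcp [344.42220982 235.78483189]
```

View pics/t3.png

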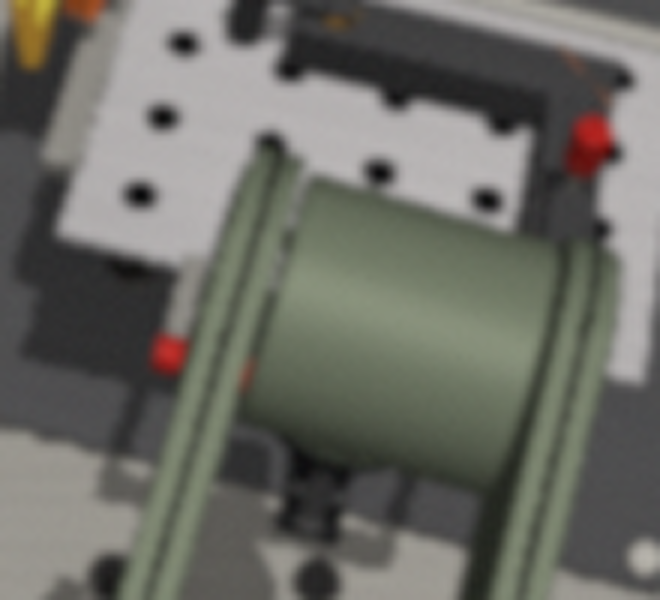

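The depth image puts the closed fingertips at z≈0.197, not the reported 0.172, so they shut just above the bar (tips at crop (388,308)). I reopen and go down about 24 mm while watching the force.

Call:
send_rows:
  targets:
    - {"linear": [0,0,0],"spin": 0}
    - {"linear": [0,0,0],"spin": 0}
    - {"linear": [0,0,0],"spin": 0}
  fingers: 45

```text
time_s: 5.03
tcp_pos: [0.4816, -0.0437, 0.1722]
eef_rot: [-0.702, 0.082, -0.082, 0.702]
wrist_force: [0.1, -0.0, 0.2]
width: 0.0448
```

Call:
send_rows:
  targets:
    - {"linear": [0,0,-6],"spin": 0}
    - {"linear": [0,0,-6],"spin": 0}
    - {"linear": [0,0,0],"spin": 0}

```text
time_s: 5.4
tcp_pos: [0.4809, -0.0435, 0.1592]
eef_rot: [-0.702, 0.083, -0.081, 0.702]
wrist_force: [0.4, -0.7, -0.8]
width: 0.0447
```

```bash
python3 - <<'E'
from h import *
st()
c=shot('scene','scene4.png'); W=cloud(c)
a=c['pixels'][110:190,220:340]
cv2.imwrite('pics/c4.png',cv2.resize(a,None,fx=6,fy=6,interpolation=cv2.INTER_CUBIC))
for v in range(154,176,2): print(v,[ (u,*(1e3*W[v,u]).round(0).astype(int).tolist()) for u in(276,280,283,285,287)])
E
```

```text
t5.40 tcp [480.9 -43.5 159.2] w44.7 toolx yaw -13.36 q0.479 r234.6 lat-0.3 F [ 0.4 -0.7 -0.8] tan-0.4 rad-0.8
154 [(276, 540, -66, 265), (280, 541, -57, 265), (283, 543, -51, 266), (285, 546, -46, 267), (287, 515, -40, 239)]
156 [(276, 535, -66, 255), (280, 539, -57, 257), (283, 540, -51, 257), (285, 542, -46, 258), (287, 515, -40, 234)]
158 [(276, 532, -67, 247), (280, 528, -57, 241), (283, 528, -50, 241), (285, 540, -47, 250), (287, 519, -41, 231)]
160 [(276, 529, -67, 238), (280, 533, -58, 240), (283, 536, -51, 241), (285, 536, -47, 241), (287, 531, -42, 236)]
162 [(276, 482, -65, 190), (280, 533, -58, 234), (283, 535, -52, 235), (285, 536, -47, 235), (287, 511, -41, 211)]
164 [(276, 277, -58, 0), (280, 513, -58, 210), (283, 513, -51, 208), (285, 518, -46, 213), (287, 511, -41, 205)]
166 [(276, 282, -59, -3), (280, 504, -58, 196), (283, 514, -51, 204), (285, 518, -47, 206), (287, 510, -41, 198)]
168 [(276, 293, -60, -2), (280, 507, -58, 192), (283, 513, -52, 196), (285, 520, -47, 201), (287, 511, -42, 193)]
170 [(276, 298, -61, -5), (280, 304, -49, -1), (283, 508, -52, 185), (285, 508, -47, 185), (287, 512, -42, 187)]
172 [(276, 311, -62, -1), (280, 314, -50, -1), (283, 315, -41, -1), (285, 316, -35, -1), (287, 318, -29, 0)]
174 [(276, 323, -63, 2), (280, 320, -51, -3), (283, 319, -42, -5), (285, 326, -36, 0), (287, 326, -30, -1)]
```

View pics/c4.png

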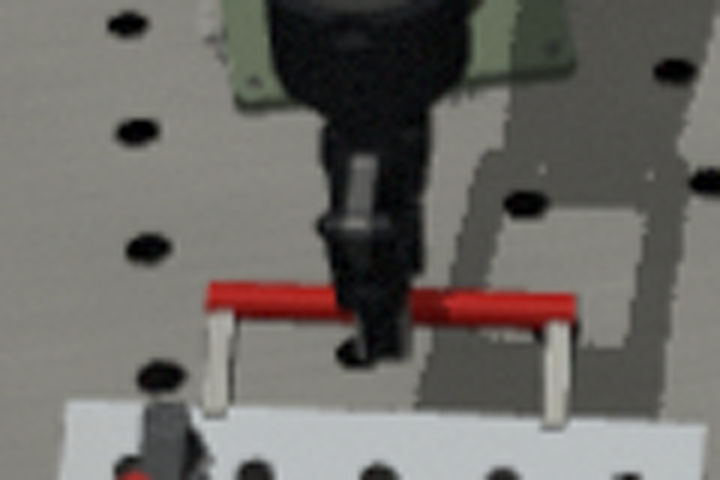

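The fingertip sits at z≈0.185 (crop (390,355)) on the near side of the bar, so the bar is now between the fingers. I go 10 mm lower and close.

Call:
send_rows:
  targets:
    - {"linear": [0,0,-5],"spin": 0}
    - {"linear": [0,0,-5],"spin": 0}
    - {"linear": [0,0,0],"spin": 0}

```text
time_s: 5.82
tcp_pos: [0.4811, -0.0436, 0.1495]
eef_rot: [-0.702, 0.083, -0.082, 0.702]
wrist_force: [-0.1, -0.3, -0.6]
width: 0.0447
```

Call:
send_rows:
  targets:
    - {"linear": [0,0,0],"spin": 0}
    - {"linear": [0,0,0],"spin": 0}
    - {"linear": [0,0,0],"spin": 0}
    - {"linear": [0,0,0],"spin": 0}
  fingers: 10

```text
time_s: 6.32
tcp_pos: [0.4805, -0.0434, 0.1502]
eef_rot: [-0.702, 0.083, -0.081, 0.702]
wrist_force: [-4.3, 1.2, 4.6]
width: 0.0141
```

```bash
sed -i 's/g=p-.019\*M\[:,1\]/g=p-.042*M[:,1]/' h.py; python3 - <<'E'
from h import *
st()
c=shot('scene','scene5.png'); W=cloud(c)
a=c['pixels'][110:190,220:340]
cv2.imwrite('pics/c5.png',cv2.resize(a,None,fx=5,fy=5,interpolation=cv2.INTER_CUBIC))
E
```

```text
t6.33 tcp [480.5 -43.4 150.2] w14.1 toolx yaw -13.34 q0.530 r241.7 lat-0.3 F [-4.3  1.2  4.6] tan1.7 rad6.2
```

View pics/c5.png

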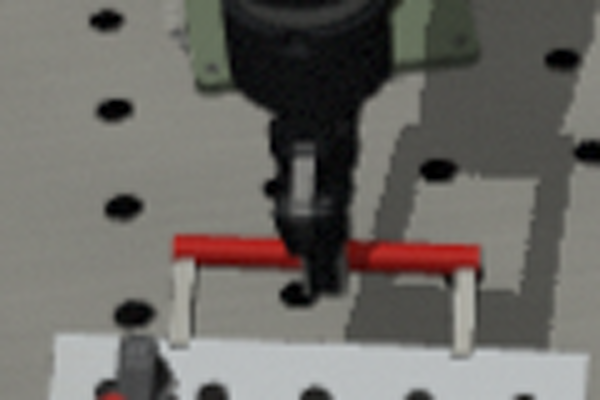

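Call:
send_rows:
  targets:
    - {"linear": [4.2,-1,7.1],"spin": 0}
    - {"linear": [4.5,-1.1,7.1],"spin": 0}
    - {"linear": [4.7,-1.1,6.8],"spin": 0}
    - {"linear": [4.9,-1.2,6.7],"spin": 0}
    - {"linear": [0,0,0],"spin": 0}

```text
time_s: 7.0
tcp_pos: [0.4973, -0.0474, 0.1776]
eef_rot: [-0.702, 0.085, -0.079, 0.703]
wrist_force: [-9.9, 1.8, 3.3]
width: 0.0141
```

```bash
cat >> h.py <<'E'
def view(f):
    a=shot('scene','x.png')['pixels'][100:290,180:400]
    b=shot('top','y.png')['pixels'][110:240,260:420]
    b=cv2.resize(b,(int(160*190/130),190))
    cv2.imwrite('pics/'+f,cv2.resize(np.hstack([a,b]),None,fx=1.75,fy=1.75,interpolation=cv2.INTER_CUBIC))
E
python3 - <<'E'
from h import *
st(); view('v1.png')
E
```

```text
t7.00 tcp [497.3 -47.4 177.6] w14.1 toolx yaw -13.34 q0.664 r242.6 lat-0.3 F [-9.9  1.8  3.3] tan-3.7 rad10.0
```

View pics/v1.png

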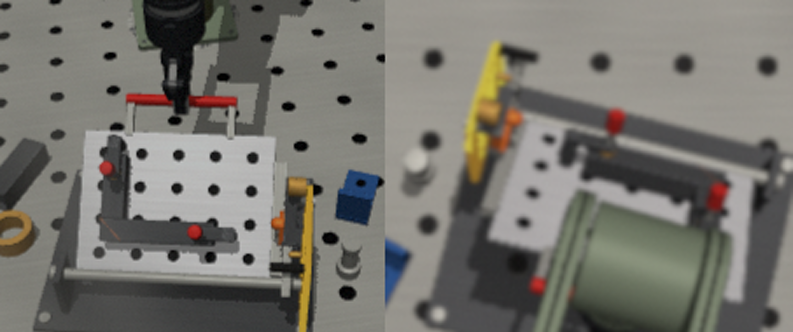

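Call:
send_rows:
  targets:
    - {"linear": [4.3,-1.0,7.0],"spin": 0}
    - {"linear": [5.2,-1.2,6.7],"spin": 0}
    - {"linear": [5.5,-1.3,6.2],"spin": 0}
    - {"linear": [5.7,-1.4,6.0],"spin": 0}
    - {"linear": [0,0,0],"spin": 0}

```text
time_s: 7.72
tcp_pos: [0.5189, -0.0525, 0.2037]
eef_rot: [-0.702, 0.084, -0.08, 0.703]
wrist_force: [-7.8, 1.8, 2.0]
width: 0.0138
```

```bash
python3 - <<'E'
from h import *
st()
E
```

```text
t7.72 tcp [518.9 -52.5 203.7] w13.8 toolx yaw -13.34 q0.805 r243.8 lat-0.2 F [-7.8  1.8  2. ] tan-4.4 rad7.0
```

Call:
send_rows:
  targets:
    - {"linear": [5.6,-1.3,6.1],"spin": 0}
    - {"linear": [5.8,-1.4,5.9],"spin": 0}
    - {"linear": [6.1,-1.5,5.5],"spin": 0}
    - {"linear": [6.5,-1.6,5.0],"spin": 0}
    - {"linear": [0,0,0],"spin": 0}

```text
time_s: 8.35
tcp_pos: [0.5441, -0.0584, 0.2272]
eef_rot: [-0.702, 0.083, -0.081, 0.703]
wrist_force: [-6.3, 1.8, 3.3]
width: 0.0139
```

Call:
send_rows:
  targets:
    - {"linear": [6.5,-1.6,4.8],"spin": 0}
    - {"linear": [6.6,-1.6,4.6],"spin": 0}
    - {"linear": [6.7,-1.6,4.2],"spin": 0}
    - {"linear": [0,0,0],"spin": 0}

```text
time_s: 8.85
tcp_pos: [0.5643, -0.0632, 0.2418]
eef_rot: [-0.702, 0.083, -0.082, 0.703]
wrist_force: [-7.5, 1.1, 6.7]
width: 0.0139
```

```bash
python3 - <<'E'
from h import *
st(); view('v2.png')
E
```

```text
t8.85 tcp [564.3 -63.2 241.8] w13.9 toolx yaw -13.34 q1.050 r246.4 lat-0.1 F [-7.5  1.1  6.7] tan-3.2 rad9.6
```

View pics/v2.png

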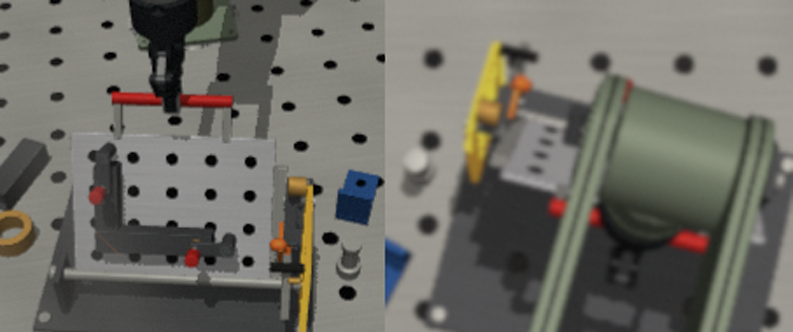

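```bash
cat >> h.py <<'E'
def tilt(c=None):
    if c is None: c=shot('scene','x.png')
    W=cloud(c); h=cv2.cvtColor(c['pixels'],cv2.COLOR_BGR2HSV); hz=W-H
    lat=hz@uy; x=hz@ux
    m=(h[...,1]<40)&(h[...,2]>110)&(abs(lat)<.12)&(x<.05)&(x>-.25)&(W[...,2]>.05)
    Q=W[m]; med=np.median(Q,0)
    for k in(.02,.01,.005,.004,.004):
        o=Q.mean(0); n=np.linalg.svd(Q-o,full_matrices=False)[2][2]; n*=np.sign(n@ux); Q=Q[abs((Q-o)@n)<k]
    q=np.arctan2(n@ux,n[2])
    mr=(((h[...,0]<8)|(h[...,0]>172))&(h[...,1]>130)&(h[...,2]>70)&(W[...,2]>.05)&(abs(lat)<.08)&(np.linalg.norm((hz-lat[...,None]*uy),axis=-1)>.215))
    P=W[mr]; r=P.mean(0)-c['extrinsics'][:3,3]; r/=np.linalg.norm(r); b=P.mean(0)+.0065*r-H
    print('plane q %.3f n%d skew %.3f'%(q,len(Q),n@uy),'| bar n%d x%.1f z%.1f r%.1f q%.3f'%(len(P),1e3*b@ux,1e3*(b[2]+.07),1e3*np.hypot(b@ux,b[2]),np.arctan2(b[2],-b@ux)))
    return q
E
python3 - <<'E'
from h import *
tilt(); tilt(dict(np.load('/tmp/top.npz')))
E
```

```text
plane q 1.039 n4929 skew 0.002 | bar n369 x-123.5 z277.0 r241.1 q1.033
plane q 1.160 n187 skew 0.650 | bar n163 x-128.4 z319.1 r280.2 q1.095
```

Call:
send_rows:
  targets:
    - {"linear": [4.7,-1.1,1.5],"spin": 0}
    - {"linear": [4.7,-1.1,1.2],"spin": 0}
    - {"linear": [0,0,0],"spin": 0}

```text
time_s: 9.38
tcp_pos: [0.5724, -0.0651, 0.2465]
eef_rot: [-0.702, 0.083, -0.081, 0.703]
wrist_force: [-12.6, 2.7, 15.4]
width: 0.0139
```

```bash
python3 - <<'E'
from h import *
st(); tilt()
c=dict(np.load('/tmp/scene.npz'));a=c['pixels'][110:270,220:380]
cv2.imwrite('pics/v3.png',cv2.resize(a,None,fx=3.7,fy=3.7,interpolation=cv2.INTER_CUBIC))
E
```

```text
t9.38 tcp [572.4 -65.1 246.5] w13.9 toolx yaw -13.33 q1.090 r246.5 lat-0.1 F [-12.6   2.7  15.4] tan-4.3 rad19.6
plane q 1.078 n4843 skew 0.002 | bar n379 x-114.9 z281.9 r241.0 q1.074
```

View pics/v3.png

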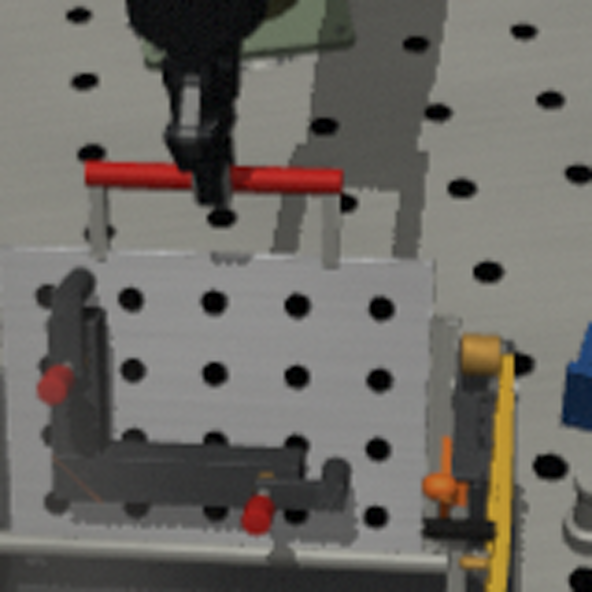

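Call:
send_rows:
  targets:
    - {"linear": [3.5,-0.8,3.9],"spin": 0}
    - {"linear": [3.5,-0.8,3.8],"spin": 0}
    - {"linear": [0,0,0],"spin": 0}

```text
time_s: 9.8
tcp_pos: [0.5806, -0.067, 0.2513]
eef_rot: [-0.702, 0.083, -0.082, 0.703]
wrist_force: [-5.1, 2.9, 4.1]
width: 0.0136
```

```bash
python3 - <<'E'
from h import *
st(); tilt()
E
```

```text
t9.80 tcp [580.6 -67.  251.3] w13.6 toolx yaw -13.34 q1.129 r247.1 lat-0.0 F [-5.1  2.9  4.1] tan-3.3 rad6.1
plane q 1.117 n4731 skew 0.002 | bar n383 x-106.8 z286.0 r240.9 q1.112
```

Call:
send_rows:
  targets:
    - {"linear": [2.6,-0.6,1.3],"spin": 0}
    - {"linear": [2.6,-0.6,1.3],"spin": 0}
    - {"linear": [0,0,0],"spin": 0}

```text
time_s: 10.22
tcp_pos: [0.5862, -0.0683, 0.2544]
eef_rot: [-0.702, 0.082, -0.082, 0.702]
wrist_force: [-5.4, 2.1, 3.6]
width: 0.0139
```

```bash
python3 - <<'E'
from h import *
st()
E
```

```text
t10.22 tcp [586.2 -68.3 254.4] w13.9 toolx yaw -13.34 q1.155 r247.5 lat-0.0 F [-5.4  2.1  3.6] tan-3.8 rad5.6
```

Call:
send_rows:
  targets:
    - {"linear": [2.6,-0.6,1.3],"spin": 0}
    - {"linear": [2.6,-0.6,1.3],"spin": 0}
    - {"linear": [0,0,0],"spin": 0}

```text
time_s: 10.6
tcp_pos: [0.5911, -0.0695, 0.2567]
eef_rot: [-0.702, 0.082, -0.082, 0.702]
wrist_force: [-4.9, 1.5, 4.2]
width: 0.0136
```

```bash
python3 - <<'E'
from h import *
st(); tilt()
c=dict(np.load('/tmp/scene.npz'));a=c['pixels'][180:280,300:380]
cv2.imwrite('pics/v4.png',cv2.resize(a,None,fx=6,fy=6,interpolation=cv2.INTER_CUBIC))
E
```

```text
t10.60 tcp [591.1 -69.5 256.7] w13.6 toolx yaw -13.35 q1.177 r247.6 lat-0.0 F [-4.9  1.5  4.2] tan-3.1 rad5.9
plane q 1.165 n4662 skew 0.003 | bar n390 x-96.0 z290.8 r240.8 q1.161
```

View pics/v4.png

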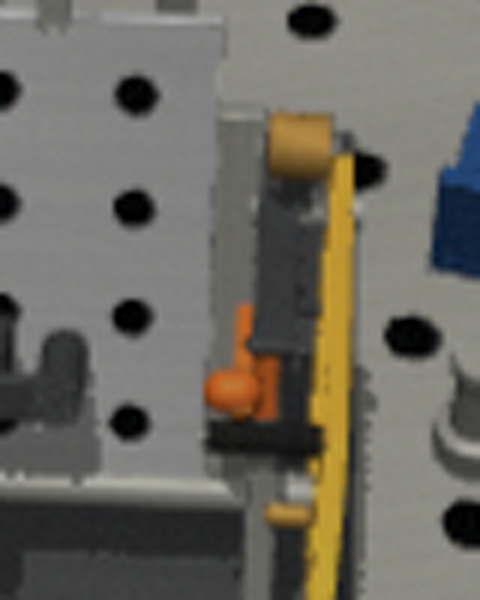

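Call:
send_rows:
  targets:
    - {"linear": [2.6,-0.6,1.1],"spin": 0}
    - {"linear": [2.6,-0.6,1.1],"spin": 0}
    - {"linear": [0,0,0],"spin": 0}

```text
time_s: 11.02
tcp_pos: [0.5957, -0.0706, 0.2587]
eef_rot: [-0.702, 0.083, -0.081, 0.703]
wrist_force: [-7.2, 1.5, 4.8]
width: 0.0137
```

```bash
cat >> h.py <<'E'
def pv(f):
    c=dict(np.load('/tmp/scene.npz'));a=c['pixels'][180:280,300:380]
    cv2.imwrite('pics/'+f,cv2.resize(a,None,fx=5,fy=5,interpolation=cv2.INTER_CUBIC))
E
python3 - <<'E'
from h import *
st(); tilt(); pv('v5.png')
E
```

```text
t11.03 tcp [595.7 -70.6 258.7] w13.7 toolx yaw -13.35 q1.198 r247.7 lat-0.0 F [-7.2  1.5  4.8] tan-5.1 rad7.2
plane q 1.186 n4595 skew 0.002 | bar n390 x-91.2 z292.9 r240.8 q1.183
```

View pics/v5.png

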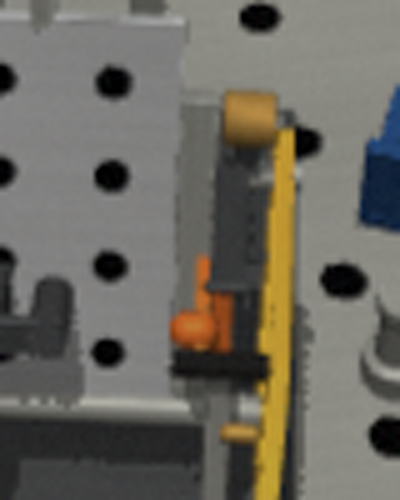

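Call:
send_rows:
  targets:
    - {"linear": [1.9,-0.4,0.8],"spin": 0}
    - {"linear": [1.9,-0.5,0.7],"spin": 0}
    - {"linear": [0,0,0],"spin": 0}

```text
time_s: 11.45
tcp_pos: [0.6005, -0.0717, 0.261]
eef_rot: [-0.702, 0.082, -0.082, 0.702]
wrist_force: [-5.1, 2.5, 5.2]
width: 0.0141
```

```bash
python3 - <<'E'
from h import *
st(); tilt(); pv('v6.png')
E
```

```text
t11.45 tcp [600.5 -71.7 261. ] w14.1 toolx yaw -13.35 q1.220 r248.1 lat0.0 F [-5.1  2.5  5.2] tan-3.4 rad6.8
plane q 1.207 n4597 skew 0.002 | bar n395 x-86.4 z294.8 r240.9 q1.204
```

View pics/v6.png

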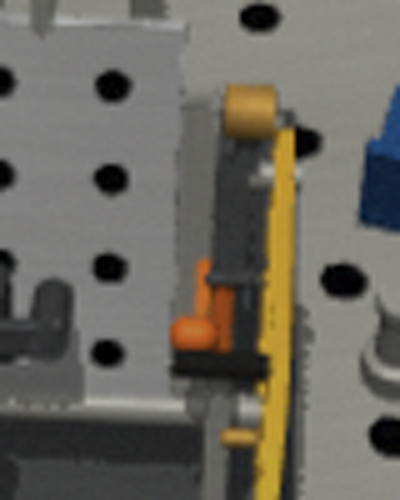

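The pawl has started to lift: its brass weight went from (250,118) to (250,110). I hold and look again.

Call:
send_rows:
  targets:
    - {"linear": [0.9,-0.2,0.3],"spin": 0}
    - {"linear": [0,0,0],"spin": 0}
    - {"linear": [0,0,0],"spin": 0}

```text
time_s: 11.88
tcp_pos: [0.6012, -0.0719, 0.2612]
eef_rot: [-0.702, 0.082, -0.082, 0.702]
wrist_force: [-6.2, 1.5, 4.8]
width: 0.0136
```

```bash
python3 - <<'E'
from h import *
st(); tilt(); pv('v7.png')
E
```

```text
t11.88 tcp [601.2 -71.9 261.2] w13.6 toolx yaw -13.34 q1.223 r248.1 lat0.0 F [-6.2  1.5  4.8] tan-4.4 rad6.7
plane q 1.211 n4555 skew 0.002 | bar n396 x-85.6 z295.1 r240.8 q1.207
```

View pics/v7.png

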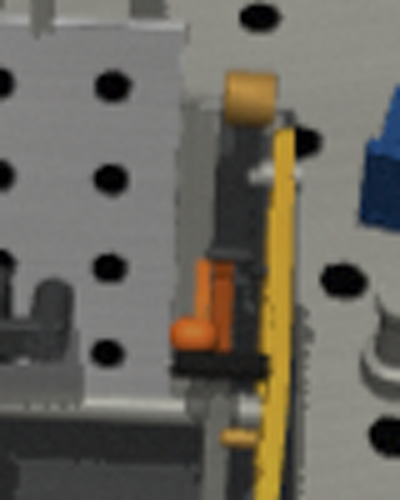

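The weight rises further, to (252,97). I continue in small steps.

Call:
send_rows:
  targets:
    - {"linear": [1.4,-0.3,0.5],"spin": 0}
    - {"linear": [0,0,0],"spin": 0}
    - {"linear": [0,0,0],"spin": 0}

```text
time_s: 12.3
tcp_pos: [0.6025, -0.0722, 0.2618]
eef_rot: [-0.702, 0.082, -0.082, 0.702]
wrist_force: [-5.2, 2.1, 6.5]
width: 0.0139
```

```bash
python3 - <<'E'
from h import *
st(); tilt(); pv('v8.png')
E
```

```text
t12.30 tcp [602.5 -72.2 261.8] w13.9 toolx yaw -13.35 q1.229 r248.1 lat0.0 F [-5.2  2.1  6.5] tan-3.1 rad8.0
plane q 1.218 n4506 skew 0.002 | bar n396 x-84.4 z295.5 r240.8 q1.213
```

View pics/v8.png

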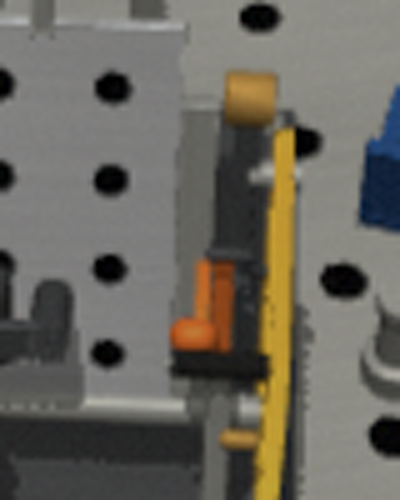

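The pawl did not move although the plate rose, and the force is unchanged. It has tipped by itself and rests back, thrown at about 1.20. I lower and check the pawl before the 0.88 notch.

```bash
python3 - <<'E'
from h import *
q=1.215
while q>0.01:
    n=max(q-.04,0); print('%.3f'%n,(1e3*(B(n)-B(q))).round(1).tolist(),end='; '); q=n
E
```

```text
1.175 [-8.7, 2.1, -3.5]; 1.135 [-8.5, 2.0, -3.9]; 1.095 [-8.4, 2.0, -4.2]; 1.055 [-8.2, 2.0, -4.6]; 1.015 [-8.0, 1.9, -4.9]; 0.975 [-7.8, 1.9, -5.2]; 0.935 [-7.6, 1.8, -5.5]; 0.895 [-7.4, 1.8, -5.9]; 0.855 [-7.2, 1.7, -6.2]; 0.815 [-6.9, 1.6, -6.4]; 0.775 [-6.7, 1.6, -6.7]; 0.735 [-6.4, 1.5, -7.0]; 0.695 [-6.1, 1.5, -7.2]; 0.655 [-5.8, 1.4, -7.5]; 0.615 [-5.5, 1.3, -7.7]; 0.575 [-5.2, 1.2, -7.9]; 0.535 [-4.9, 1.2, -8.2]; 0.495 [-4.6, 1.1, -8.4]; 0.455 [-4.3, 1.0, -8.5]; 0.415 [-3.9, 0.9, -8.7]; 0.375 [-3.6, 0.9, -8.9]; 0.335 [-3.2, 0.8, -9.0]; 0.295 [-2.9, 0.7, -9.1]; 0.255 [-2.5, 0.6, -9.2]; 0.215 [-2.2, 0.5, -9.3]; 0.175 [-1.8, 0.4, -9.4]; 0.135 [-1.4, 0.3, -9.5]; 0.095 [-1.1, 0.3, -9.5]; 0.055 [-0.7, 0.2, -9.6]; 0.015 [-0.3, 0.1, -9.6]; 0.000 [-0.0, 0.0, -3.6];
```

Call:
send_rows:
  targets:
    - {"linear": [-8.7,2.1,-3],"spin": 0}
    - {"linear": [-8.5,2,-3.5],"spin": 0}
    - {"linear": [-8.4,2,-4.2],"spin": 0}
    - {"linear": [-8.2,2,-4.6],"spin": 0}
    - {"linear": [-8,1.9,-4.9],"spin": 0}

```text
time_s: 12.98
tcp_pos: [0.5618, -0.0626, 0.2405]
eef_rot: [0.702, -0.081, 0.084, -0.702]
wrist_force: [1.4, 1.3, 0.1]
width: 0.0136
```

Call:
send_rows:
  targets:
    - {"linear": [-7.8,1.9,-5.2],"spin": 0}
    - {"linear": [0,0,0],"spin": 0}

```text
time_s: 13.22
tcp_pos: [0.5522, -0.0604, 0.234]
eef_rot: [0.702, -0.082, 0.082, -0.702]
wrist_force: [-1.5, 0.2, 2.6]
width: 0.0135
```

```bash
python3 - <<'E'
from h import *
st(); tilt(); view('v9.png')
E
```

```text
t13.22 tcp [552.2 -60.4 234. ] w13.5 toolx yaw -13.35 q0.991 r246.3 lat-0.1 F [-1.5  0.2  2.6] tan0.2 rad3.0
plane q 0.972 n5440 skew 0.003 | bar n355 x-135.9 z269.0 r241.0 q0.971
```

View pics/v9.png

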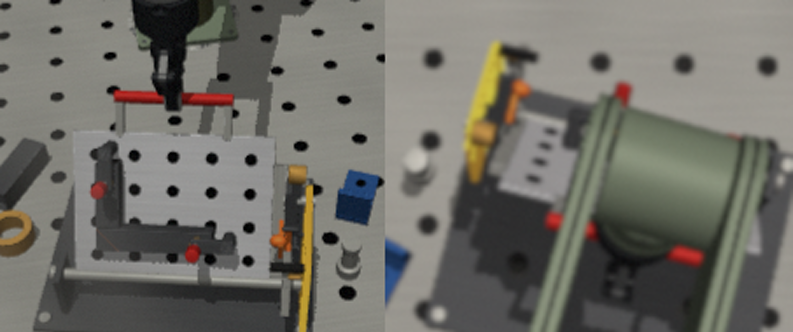

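The pawl stays tipped back: in the top view its weight is at (483,132), against (488,112) when it was engaged. I go on down.

Call:
send_rows:
  targets:
    - {"linear": [-7.6,1.8,-5.5],"spin": 0}
    - {"linear": [-7.4,1.8,-5.9],"spin": 0}
    - {"linear": [-5.4,1.3,-4.6],"spin": 0}

```text
time_s: 13.75
tcp_pos: [0.5313, -0.0555, 0.2177]
eef_rot: [0.702, -0.083, 0.081, -0.702]
wrist_force: [-0.7, -1.2, 3.2]
width: 0.0137
```

Call:
send_rows:
  targets:
    - {"linear": [-5.2,1.2,-4.7],"spin": 0}
    - {"linear": [-5.1,1.2,-4.8],"spin": 0}

```text
time_s: 14.0
tcp_pos: [0.5219, -0.0532, 0.2083]
eef_rot: [0.702, -0.082, 0.082, -0.702]
wrist_force: [0.3, -0.4, -1.0]
width: 0.0137
```

```bash
python3 - <<'E'
from h import *
st(); tilt()
E
```

```text
t14.00 tcp [521.9 -53.2 208.3] w13.7 toolx yaw -13.36 q0.826 r245.1 lat-0.2 F [ 0.3 -0.4 -1. ] tan-0.4 rad-1.0
plane q 0.805 n5565 skew 0.004 | bar n313 x-167.3 z243.7 r241.2 q0.804
```

Call:
send_rows:
  targets:
    - {"linear": [-6.6,1.6,-6.8],"spin": 0}
    - {"linear": [-6.3,1.5,-7.1],"spin": 0}
    - {"linear": [-6,1.4,-7.3],"spin": 0}
    - {"linear": [-5.7,1.4,-7.5],"spin": 0}
    - {"linear": [-5.5,1.3,-7.7],"spin": 0}

```text
time_s: 14.68
tcp_pos: [0.4914, -0.046, 0.1721]
eef_rot: [0.702, -0.083, 0.082, -0.702]
wrist_force: [-0.4, -1.1, -1.5]
width: 0.0135
```

```bash
python3 - <<'E'
from h import *
st(); tilt()
E
```

```text
t14.68 tcp [491.4 -46.  172.1] w13.5 toolx yaw -13.36 q0.631 r244.4 lat-0.2 F [-0.4 -1.1 -1.5] tan-1.2 rad-0.8
plane q 0.602 n5573 skew 0.002 | bar n288 x-198.6 z207.0 r241.3 q0.604
```

Call:
send_rows:
  targets:
    - {"linear": [-5.2,1.2,-7.9],"spin": 0}
    - {"linear": [-4.9,1.2,-8.2],"spin": 0}
    - {"linear": [-4.6,1.1,-8.4],"spin": 0}
    - {"linear": [-4.3,1,-8.5],"spin": 0}

```text
time_s: 15.22
tcp_pos: [0.4729, -0.0414, 0.139]
eef_rot: [-0.702, 0.082, -0.082, 0.702]
wrist_force: [-0.3, -1.6, -0.5]
width: 0.0136
```

```bash
python3 - <<'E'
from h import *
st(); tilt(); view('v10.png')
E
```

```text
t15.22 tcp [472.9 -41.4 139. ] w13.6 toolx yaw -13.37 q0.474 r243.3 lat-0.1 F [-0.3 -1.6 -0.5] tan-0.4 rad-0.3
plane q 0.442 n5276 skew 0.003 | bar n270 x-218.0 z173.7 r241.4 q0.444
```

View pics/v10.png

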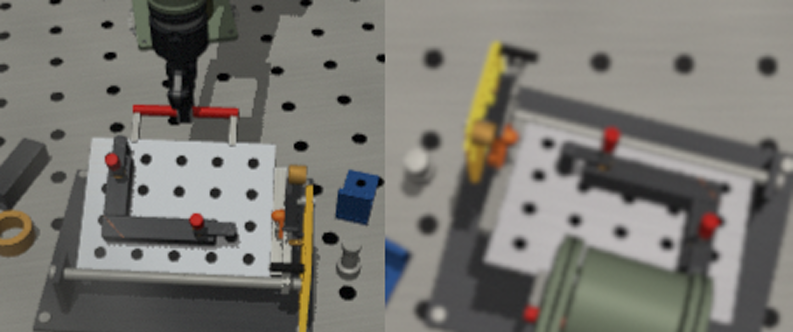

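Call:
send_rows:
  targets:
    - {"linear": [-3.8,0.9,-8.8],"spin": 0}
    - {"linear": [-3.5,0.8,-8.9],"spin": 0}
    - {"linear": [-3.1,0.7,-9],"spin": 0}
    - {"linear": [-2.8,0.7,-9.1],"spin": 0}

```text
time_s: 15.88
tcp_pos: [0.4597, -0.0381, 0.1032]
eef_rot: [-0.702, 0.082, -0.082, 0.702]
wrist_force: [-2.3, -0.1, 1.3]
width: 0.0135
```

```bash
python3 - <<'E'
from h import *
st(); tilt()
E
```

```text
t15.88 tcp [459.7 -38.1 103.2] w13.5 toolx yaw -13.37 q0.316 r242.1 lat0.1 F [-2.3 -0.1  1.3] tan0.6 rad2.5
plane q 0.282 n4520 skew 0.003 | bar n249 x-231.4 z138.3 r241.2 q0.287
```

Call:
send_rows:
  targets:
    - {"linear": [-2.4,0.6,-9.2],"spin": 0}
    - {"linear": [-2.1,0.5,-9.3],"spin": 0}
    - {"linear": [-1.7,0.4,-9.4],"spin": 0}

```text
time_s: 16.3
tcp_pos: [0.4533, -0.0368, 0.0752]
eef_rot: [-0.702, 0.082, -0.082, 0.702]
wrist_force: [-0.9, -0.4, -0.2]
width: 0.014
```

```bash
python3 - <<'E'
from h import *
st(); tilt()
E
```

```text
t16.30 tcp [453.3 -36.8  75.2] w14.0 toolx yaw -13.37 q0.197 r241.2 lat-0.1 F [-0.9 -0.4 -0.2] tan-0.4 rad0.8
plane q 0.163 n3731 skew 0.003 | bar n236 x-238.3 z109.8 r241.6 q0.165
```

Call:
send_rows:
  targets:
    - {"linear": [-1.3,0.3,-9.5],"spin": 0}
    - {"linear": [-1,0.3,-9.5],"spin": 0}
    - {"linear": [-0.5,0.1,-7],"spin": 0}

```text
time_s: 16.73
tcp_pos: [0.4505, -0.0362, 0.0491]
eef_rot: [-0.702, 0.083, -0.082, 0.702]
wrist_force: [-1.2, -0.6, -1.9]
width: 0.0135
```

```bash
python3 - <<'E'
from h import *
st(); tilt(); view('v11.png')
E
```

```text
t16.73 tcp [450.5 -36.2  49.1] w13.5 toolx yaw -13.36 q0.088 r240.4 lat-0.1 F [-1.2 -0.6 -1.9] tan-2.0 rad0.8
plane q 0.060 n2671 skew 0.003 | bar n221 x-241.1 z84.7 r241.5 q0.061
```

View pics/v11.png

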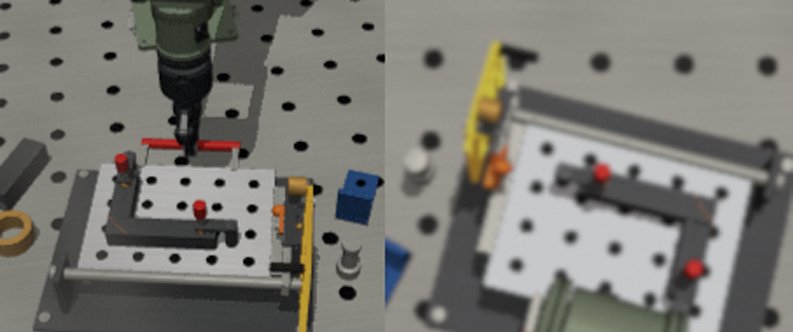

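Call:
send_rows:
  targets:
    - {"linear": [-0.3,0.1,-5],"spin": 0}
    - {"linear": [-0.1,0,-4],"spin": 0}
    - {"linear": [0,0,0],"spin": 0}

```text
time_s: 17.25
tcp_pos: [0.4502, -0.0361, 0.0407]
eef_rot: [-0.702, 0.082, -0.082, 0.702]
wrist_force: [-2.6, -1.2, -2.2]
width: 0.014
```

```bash
python3 - <<'E'
from h import *
st(); tilt()
E
```

```text
t17.25 tcp [450.2 -36.1  40.7] w14.0 toolx yaw -13.36 q0.053 r240.1 lat-0.1 F [-2.6 -1.2 -2.2] tan-2.3 rad2.1
plane q 0.029 n2201 skew 0.003 | bar n213 x-241.6 z76.2 r241.7 q0.026
```

Call:
send_rows:
  targets:
    - {"linear": [0,0,-1.5],"spin": 0}
    - {"linear": [0,0,-1.5],"spin": 0}
    - {"linear": [0,0,0],"spin": 0}

```text
time_s: 17.68
tcp_pos: [0.4503, -0.0361, 0.0378]
eef_rot: [-0.702, 0.082, -0.082, 0.702]
wrist_force: [-4.7, -0.1, -1.7]
width: 0.0138
```

```bash
python3 - <<'E'
from h import *
st(); tilt()
E
```

```text
t17.68 tcp [450.3 -36.1  37.8] w13.8 toolx yaw -13.35 q0.041 r239.9 lat-0.1 F [-4.7 -0.1 -1.7] tan-1.9 rad4.4
plane q 0.014 n2400 skew 0.004 | bar n218 x-241.9 z73.2 r241.9 q0.013
```

Call:
send_rows:
  targets:
    - {"linear": [0,0,-1.5],"spin": 0}
    - {"linear": [0,0,-1],"spin": 0}
    - {"linear": [0,0,0],"spin": 0}

```text
time_s: 18.1
tcp_pos: [0.4501, -0.036, 0.0351]
eef_rot: [-0.702, 0.083, -0.082, 0.702]
wrist_force: [-3.6, -1.3, -4.2]
width: 0.0135
```

```bash
python3 - <<'E'
from h import *
st(); tilt()
E
```

```text
t18.10 tcp [450.1 -36.   35.1] w13.5 toolx yaw -13.35 q0.029 r240.0 lat-0.1 F [-3.6 -1.3 -4.2] tan-4.3 rad3.0
plane q 3.140 n3014 skew -0.002 | bar n209 x-241.8 z71.0 r241.8 q0.004
```

Call:
send_rows:
  targets:
    - {"linear": [0,0,-1],"spin": 0}
    - {"linear": [0,0,0],"spin": 0}

```text
time_s: 18.4
tcp_pos: [0.4501, -0.036, 0.0342]
eef_rot: [-0.702, 0.083, -0.082, 0.702]
wrist_force: [-2.6, -0.2, -4.1]
width: 0.0134
```

```bash
python3 - <<'E'
from h import *
st(); tilt(); pv('v12.png')
E
```

```text
t18.40 tcp [450.1 -36.   34.2] w13.4 toolx yaw -13.35 q0.026 r239.9 lat-0.0 F [-2.6 -0.2 -4.1] tan-4.2 rad2.4
plane q 3.135 n3254 skew -0.001 | bar n218 x-241.7 z70.3 r241.7 q0.001
```

View pics/v12.png

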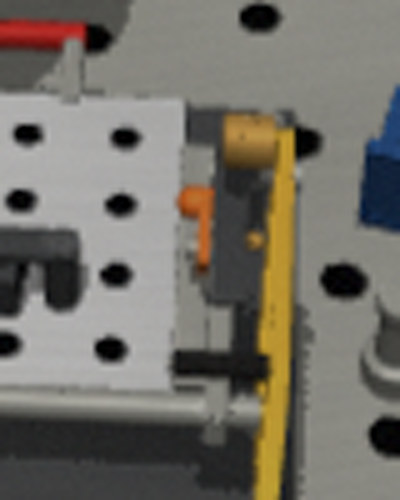

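Call:
send_rows:
  targets:
    - {"linear": [0,0,-1],"spin": 0}
    - {"linear": [0,0,-1],"spin": 0}
    - {"linear": [0,0,0],"spin": 0}

```text
time_s: 18.82
tcp_pos: [0.4501, -0.036, 0.034]
eef_rot: [-0.702, 0.083, -0.081, 0.702]
wrist_force: [-11.2, 1.4, 11.9]
width: 0.0138
```

```bash
python3 - <<'E'
from h import *
st(); tilt()
E
```

```text
t18.82 tcp [450.1 -36.   34. ] w13.8 toolx yaw -13.34 q0.025 r239.9 lat-0.1 F [-11.2   1.4  11.9] tan11.6 rad11.5
plane q 3.139 n2726 skew -0.003 | bar n219 x-241.8 z70.1 r241.8 q0.001
```

Call:
send_rows:
  targets:
    - {"linear": [0,0,-1],"spin": 0}
    - {"linear": [0,0,-1],"spin": 0}
    - {"linear": [0,0,0],"spin": 0}

```text
time_s: 19.25
tcp_pos: [0.4502, -0.036, 0.0339]
eef_rot: [0.702, -0.083, 0.081, -0.702]
wrist_force: [-15.3, 2.6, 27.0]
width: 0.014
```

```bash
python3 - <<'E'
from h import *
st(); tilt(); pv('v13.png')
E
```

```text
t19.25 tcp [450.2 -36.   33.9] w14.0 toolx yaw -13.32 q0.025 r239.8 lat-0.0 F [-15.3   2.6  27. ] tan26.7 rad16.2
plane q 3.134 n3161 skew -0.002 | bar n218 x-241.8 z70.1 r241.8 q0.001
```

View pics/v13.png

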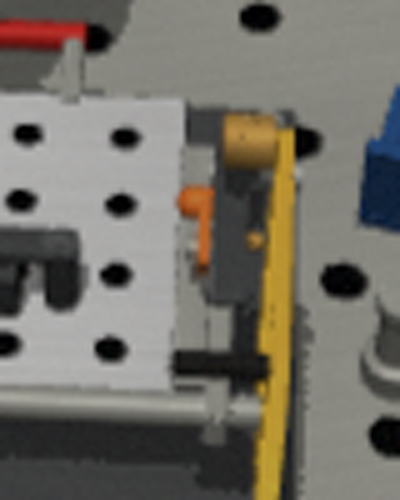

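Flat: bar z is 70 mm and further lowering only builds force, to 27 N, because I sent the second step without reading the first. I relieve that at once, then raise.

Call:
send_rows:
  targets:
    - {"linear": [-0.5,0,2],"spin": 0}
    - {"linear": [-0.5,0,1.5],"spin": 0}
    - {"linear": [0,0,0],"spin": 0}

```text
time_s: 19.68
tcp_pos: [0.4502, -0.036, 0.0342]
eef_rot: [-0.702, 0.082, -0.083, 0.702]
wrist_force: [-2.8, 0.8, -0.7]
width: 0.0136
```

```bash
python3 - <<'E'
from h import *
st(); tilt()
q=0.
while q<.45:
    n=q+.03; print('%.3f'%n,(1e3*(B(n)-B(q))).round(1).tolist(),end='; '); q=n
E
```

```text
t19.68 tcp [450.2 -36.   34.2] w13.6 toolx yaw -13.37 q0.026 r240.0 lat-0.1 F [-2.8  0.8 -0.7] tan-0.8 rad2.9
plane q 3.140 n2605 skew -0.003 | bar n220 x-241.8 z70.1 r241.8 q0.001
0.030 [0.1, -0.0, 7.2]; 0.060 [0.3, -0.1, 7.2]; 0.090 [0.5, -0.1, 7.2]; 0.120 [0.7, -0.2, 7.2]; 0.150 [0.9, -0.2, 7.1]; 0.180 [1.2, -0.3, 7.1]; 0.210 [1.4, -0.3, 7.1]; 0.240 [1.6, -0.4, 7.0]; 0.270 [1.8, -0.4, 7.0]; 0.300 [2.0, -0.5, 6.9]; 0.330 [2.2, -0.5, 6.8]; 0.360 [2.4, -0.6, 6.8]; 0.390 [2.6, -0.6, 6.7]; 0.420 [2.8, -0.7, 6.6]; 0.450 [3.0, -0.7, 6.5];
```

Resting flat with the force near zero. Now I raise.

Call:
send_rows:
  targets:
    - {"linear": [0.1,0,7.2],"spin": 0}
    - {"linear": [0.3,-0.1,7.2],"spin": 0}
    - {"linear": [0.5,-0.1,7.2],"spin": 0}
    - {"linear": [0.7,-0.2,7.2],"spin": 0}
    - {"linear": [0.9,-0.2,7.1],"spin": 0}

```text
time_s: 20.35
tcp_pos: [0.4525, -0.0367, 0.0705]
eef_rot: [-0.702, 0.082, -0.083, 0.702]
wrist_force: [4.4, 0.7, -8.6]
width: 0.0136
```

```bash
python3 - <<'E'
from h import *
st(); tilt()
E
```

```text
t20.35 tcp [452.5 -36.7  70.5] w13.6 toolx yaw -13.38 q0.177 r241.2 lat-0.2 F [ 4.4  0.7 -8.6] tan-7.7 rad-5.6
plane q 0.147 n3462 skew 0.004 | bar n231 x-238.9 z106.0 r241.6 q0.150
```

Call:
send_rows:
  targets:
    - {"linear": [1.2,-0.3,7.1],"spin": 0}
    - {"linear": [1.4,-0.3,7.1],"spin": 0}
    - {"linear": [1.6,-0.4,7],"spin": 0}
    - {"linear": [1.8,-0.4,7],"spin": 0}
    - {"linear": [2,-0.5,6.9],"spin": 0}

```text
time_s: 21.02
tcp_pos: [0.4598, -0.0384, 0.1052]
eef_rot: [-0.702, 0.083, -0.082, 0.702]
wrist_force: [4.1, 2.6, -9.8]
width: 0.0138
```

```bash
python3 - <<'E'
from h import *
st(); tilt(); view('v14.png')
E
```

```text
t21.02 tcp [459.8 -38.4 105.2] w13.8 toolx yaw -13.37 q0.324 r242.5 lat-0.2 F [ 4.1  2.6 -9.8] tan-8.2 rad-6.3
plane q 0.291 n4404 skew 0.003 | bar n244 x-230.6 z140.3 r241.1 q0.296
```

View pics/v14.png

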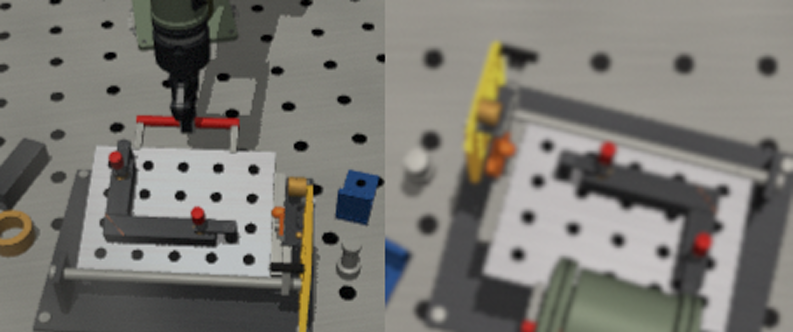

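Call:
send_rows:
  targets:
    - {"linear": [2,-0.5,6.9],"spin": 0}
    - {"linear": [2.2,-0.5,6.8],"spin": 0}
    - {"linear": [2.4,-0.6,6.8],"spin": 0}
    - {"linear": [2.6,-0.6,6.7],"spin": 0}
    - {"linear": [2.2,-0.5,5.3],"spin": 0}

```text
time_s: 21.8
tcp_pos: [0.4713, -0.0411, 0.1375]
eef_rot: [-0.702, 0.082, -0.082, 0.702]
wrist_force: [3.5, 3.2, -9.7]
width: 0.0135
```

```bash
python3 - <<'E'
from h import *
st(); tilt()
E
```

```text
t21.80 tcp [471.3 -41.1 137.5] w13.5 toolx yaw -13.36 q0.466 r244.0 lat-0.2 F [ 3.5  3.2 -9.7] tan-7.5 rad-6.8
plane q 0.428 n5334 skew 0.003 | bar n256 x-219.4 z171.2 r241.6 q0.432
```

Call:
send_rows:
  targets:
    - {"linear": [-1.3,0.3,-3.2],"spin": 0}
    - {"linear": [-1.3,0.3,-3.2],"spin": 0}
    - {"linear": [-1.3,0.3,-3.2],"spin": 0}
    - {"linear": [-1.3,0.3,-3.2],"spin": 0}
    - {"linear": [0,0,0],"spin": 0}

```text
time_s: 22.48
tcp_pos: [0.4661, -0.0399, 0.1245]
eef_rot: [-0.702, 0.082, -0.082, 0.702]
wrist_force: [1.1, 4.9, -4.5]
width: 0.0136
```

```bash
python3 - <<'E'
from h import *
st(); tilt()
E
```

```text
t22.48 tcp [466.1 -39.9 124.5] w13.6 toolx yaw -13.36 q0.408 r243.4 lat-0.2 F [ 1.1  4.9 -4.5] tan-4.1 rad-1.7
plane q 0.371 n4846 skew 0.002 | bar n261 x-224.7 z158.1 r241.4 q0.374
```

Call:
send_rows:
  targets:
    - {"linear": [-0.7,0.2,-1.8],"spin": 0}
    - {"linear": [-0.7,0.2,-1.8],"spin": 0}
    - {"linear": [0,0,0],"spin": 0}

```text
time_s: 22.9
tcp_pos: [0.465, -0.0396, 0.1213]
eef_rot: [0.702, -0.082, 0.083, -0.702]
wrist_force: [-0.1, 4.4, -2.4]
width: 0.0134
```

```bash
python3 - <<'E'
from h import *
st(); tilt()
E
```

```text
t22.90 tcp [465.  -39.6 121.3] w13.4 toolx yaw -13.35 q0.394 r243.2 lat-0.2 F [-0.1  4.4 -2.4] tan-2.7 rad0.1
plane q 0.359 n4455 skew 0.003 | bar n250 x-225.8 z155.2 r241.4 q0.361
```

Call:
send_rows:
  targets:
    - {"linear": [-0.4,0.1,-1],"spin": 0}
    - {"linear": [0,0,0],"spin": 0}

```text
time_s: 23.2
tcp_pos: [0.4647, -0.0396, 0.1204]
eef_rot: [0.702, -0.082, 0.083, -0.702]
wrist_force: [-0.4, 5.4, -2.8]
width: 0.0139
```

```bash
python3 - <<'E'
from h import *
st(); tilt()
E
```

```text
t23.20 tcp [464.7 -39.6 120.4] w13.9 toolx yaw -13.35 q0.390 r243.2 lat-0.2 F [-0.4  5.4 -2.8] tan-3.2 rad0.5
plane q 0.358 n3933 skew 0.003 | bar n252 x-226.0 z154.3 r241.2 q0.357
```

Call:
send_rows:
  targets:
    - {"linear": [-0.4,0.1,-1],"spin": 0}
    - {"linear": [0,0,0],"spin": 0}

```text
time_s: 23.5
tcp_pos: [0.4644, -0.0395, 0.1195]
eef_rot: [0.702, -0.082, 0.083, -0.702]
wrist_force: [-1.5, 4.9, -2.0]
width: 0.0137
```

```bash
python3 - <<'E'
from h import *
st(); tilt()
E
```

```text
t23.50 tcp [464.4 -39.5 119.5] w13.7 toolx yaw -13.35 q0.386 r243.1 lat-0.2 F [-1.5  4.9 -2. ] tan-2.8 rad1.7
plane q 0.348 n4956 skew 0.002 | bar n252 x-226.5 z153.3 r241.3 q0.352
```

Call:
send_rows:
  targets:
    - {"linear": [-0.3,0.1,-0.8],"spin": 0}
    - {"linear": [0,0,0],"spin": 0}

```text
time_s: 23.8
tcp_pos: [0.4642, -0.0395, 0.1189]
eef_rot: [0.702, -0.082, 0.083, -0.702]
wrist_force: [-0.7, 5.1, -0.8]
width: 0.014
```

```bash
python3 - <<'E'
from h import *
st(); tilt()
E
```

```text
t23.80 tcp [464.2 -39.5 118.9] w14.0 toolx yaw -13.35 q0.383 r243.1 lat-0.2 F [-0.7  5.1 -0.8] tan-1.5 rad1.4
plane q 0.346 n4638 skew 0.002 | bar n255 x-226.8 z152.7 r241.4 q0.349
```

Call:
send_rows:
  targets:
    - {"linear": [-0.2,0,-0.6],"spin": 0}
    - {"linear": [0,0,0],"spin": 0}

```text
time_s: 24.1
tcp_pos: [0.4641, -0.0395, 0.1186]
eef_rot: [0.702, -0.082, 0.083, -0.702]
wrist_force: [-0.8, 5.3, -0.4]
width: 0.0137
```

```bash
python3 - <<'E'
from h import *
st(); tilt(); view('v15.png')
E
```

```text
t24.10 tcp [464.1 -39.5 118.6] w13.7 toolx yaw -13.35 q0.382 r243.1 lat-0.2 F [-0.8  5.3 -0.4] tan-1.1 rad1.7
plane q 0.343 n4961 skew 0.002 | bar n262 x-226.9 z152.4 r241.4 q0.348
```

View pics/v15.png

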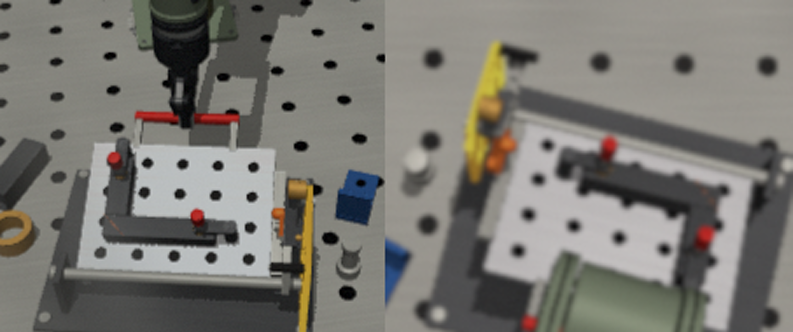

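Call:
send_rows:
  targets:
    - {"linear": [-0.2,0,-0.7],"spin": 0}
    - {"linear": [0,0,0],"spin": 0}

```text
time_s: 24.5
tcp_pos: [0.464, -0.0394, 0.1182]
eef_rot: [0.702, -0.082, 0.083, -0.702]
wrist_force: [-2.2, 5.7, -0.1]
width: 0.0136
```

```bash
python3 - <<'E'
from h import *
st(); tilt()
E
```

```text
t24.50 tcp [464.  -39.4 118.2] w13.6 toolx yaw -13.35 q0.380 r243.0 lat-0.2 F [-2.2  5.7 -0.1] tan-1.4 rad3.2
plane q 0.343 n4814 skew 0.002 | bar n262 x-226.9 z152.1 r241.3 q0.347
```

Call:
send_rows:
  targets:
    - {"linear": [-0.1,-0.3,-0.7],"spin": 0}
    - {"linear": [0,-0.7,0],"spin": 0}
    - {"linear": [0,0,0],"spin": 0}

```text
time_s: 24.92
tcp_pos: [0.4638, -0.0393, 0.1177]
eef_rot: [-0.702, 0.082, -0.083, 0.703]
wrist_force: [-2.2, 9.8, 3.4]
width: 0.0136
```

```bash
python3 - <<'E'
from h import *
st(); tilt()
E
```

```text
t24.93 tcp [463.8 -39.3 117.7] w13.6 toolx yaw -13.36 q0.378 r243.0 lat-0.2 F [-2.2  9.8  3.4] tan1.5 rad5.3
plane q 0.340 n4761 skew 0.002 | bar n257 x-227.3 z151.3 r241.4 q0.343
```

Call:
send_rows:
  targets:
    - {"linear": [-0.3,1,0.3],"spin": 0}
    - {"linear": [-0.2,1,0.2],"spin": 0}
    - {"linear": [0,0,0],"spin": 0}

```text
time_s: 25.35
tcp_pos: [0.4639, -0.0394, 0.1179]
eef_rot: [0.703, -0.081, 0.083, -0.702]
wrist_force: [-1.1, 2.0, 1.4]
width: 0.0138
```

```bash
python3 - <<'E'
from h import *
st(); tilt(); pv('v16.png')
E
```

```text
t25.35 tcp [463.9 -39.4 117.9] w13.8 toolx yaw -13.35 q0.379 r243.1 lat-0.1 F [-1.1  2.   1.4] tan0.8 rad1.9
plane q 0.341 n4883 skew 0.002 | bar n261 x-226.8 z152.0 r241.2 q0.347
```

View pics/v16.png

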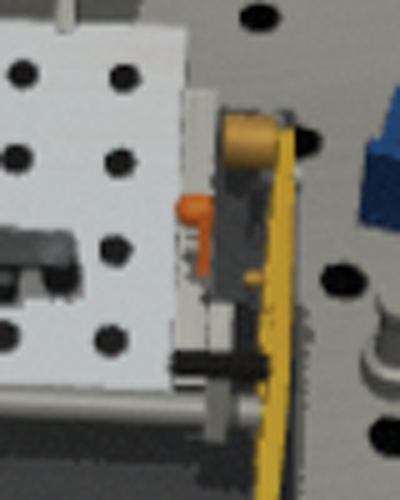

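The pawl sits deep (weight at (250,140)) and forces are about 1 N, so the pawl carries the plate. I release and go straight up.

Call:
send_rows:
  targets:
    - {"linear": [0,0,0],"spin": 0}
    - {"linear": [0,0,0],"spin": 0}
    - {"linear": [0,0,0],"spin": 0}
  fingers: 45

```text
time_s: 25.78
tcp_pos: [0.4626, -0.0387, 0.1166]
eef_rot: [0.702, -0.082, 0.082, -0.702]
wrist_force: [0.2, 0.1, 1.0]
width: 0.0449
```

```bash
python3 - <<'E'
from h import *
st(); tilt()
E
```

```text
t25.77 tcp [462.6 -38.7 116.6] w44.9 toolx yaw -13.36 q0.372 r243.8 lat0.2 F [0.2 0.1 1. ] tan1.0 rad0.2
plane q 0.341 n4995 skew 0.003 | bar n248 x-227.2 z151.7 r241.5 q0.345
```

Call:
send_rows:
  targets:
    - {"linear": [0,0,8],"spin": 0}
    - {"linear": [0,0,15],"spin": 0}
    - {"linear": [0,0,25],"spin": 0}
    - {"linear": [0,0,35],"spin": 0}
    - {"linear": [0,0,40],"spin": 0}

```text
time_s: 26.45
tcp_pos: [0.4626, -0.0384, 0.2417]
eef_rot: [0.702, -0.082, 0.082, -0.702]
wrist_force: [0.7, -0.6, -0.3]
width: 0.0449
```

Call:
send_rows:
  targets:
    - {"linear": [-10,0,30],"spin": 0}
    - {"linear": [-10,0,0],"spin": 0}
    - {"linear": [0,0,0],"spin": 0}

```text
time_s: 26.82
tcp_pos: [0.4419, -0.0382, 0.2696]
eef_rot: [-0.702, 0.082, -0.082, 0.702]
wrist_force: [0.3, 0.1, -0.8]
width: 0.0453
```

```bash
python3 - <<'E'
from h import *
st(); tilt(); view('v17.png')
E
```

```text
t26.82 tcp [441.9 -38.2 269.6] w45.3 toolx yaw -13.37 q0.774 r345.8 lat-4.2 F [ 0.3  0.1 -0.8] tan-0.4 rad-0.7
plane q 0.341 n5099 skew 0.002 | bar n308 x-227.3 z151.6 r241.5 q0.344
```

View pics/v17.png

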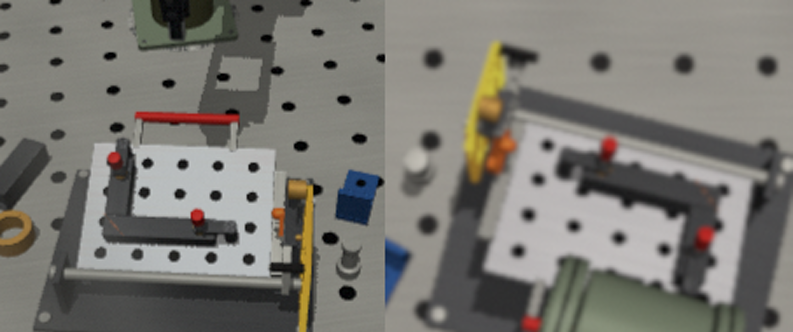

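The plate holds at about 0.344 rad on the pawl with the gripper clear. The loose pieces are where they were.

```bash
python3 -c "
from h import *
tilt(); ctrl.sign_off()"
```

```text
plane q 0.340 n5068 skew 0.003 | bar n313 x-227.4 z151.4 r241.6 q0.344
the job is handed in; nothing more can be done
```

The plate now rests on its pawl in the second notch from the bottom, and I handed the job in at about 27 s. My last camera check put it at 0.340–0.344 rad (notch 0.35, about 20 degrees), unchanged after release. The gripper was clear, wrist force was near zero and the loose pieces were untouched.

- **Lift:** I raised the plate from the 0.53 notch. The dog threw the pawl at about 1.20 rad, and I stopped at about 1.215 with no rise in force, so the stop was not loaded. Pictures showed the pawl tipped back.
- **Flat:** The pawl stayed off on the way down to flat (bar axis at 70 mm) and was set again there.
- **Final notch:** I raised the plate to 0.43 rad and let it down in small steps until the pawl carried it. The most I pressed down on the pawl was about 1.5 N.

Things that went wrong or disagreed:
- **First grip:** My first grip closed just above the bar without touching it. The real fingertips sat about 25 mm higher than the reported TCP. I regripped using the depth image.
- **Pressing when flat:** I pressed down with about 27 N for under half a second because I sent one step before reading the last force. I took it off at once; nothing moved, but I can't tell how much of it reached the pawl through the pin that sets it.
- **Side load on the hinge:** Pulling slightly off the bar's arc put up to about 20 N along the plate towards the hinge.

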